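Hang contactless padlocks on the tuning stand and trim its bays

ROBOT

A 6-joint arm with a two-finger parallel gripper is mounted at the origin on the work surface. World frame = base frame: x ahead of the robot, y to its left, z up, the work surface at z = 0. Lengths are in m, angles in rad, forces in N, time in s.
With the tool pointing down it reaches from about 0.325 to 1 m from the base axis. Payload 5.1 kg.
Tool frame: the origin (TCP) lies midway between the tips of the shut fingers; the grasp point (between the pads) lies 19 mm behind it; z points along the fingers, y is the direction in which the jaws open and shut (so a half turn about z gives the same grasp; the last joint's range is limited). The gripper opens to 85 mm and grips with 20 to 120 N. Pads are 22 mm wide; open, the fingers measure 114 mm over their backs; the gripper's body (76 mm by 85 mm) begins 54 mm behind the grasp point. The pads swing forward as they close: fully open they stand 13 mm farther back than shut.
Start: joints at [-1.208, 0.124, 1.65, -0, 1.367, -0.083], TCP at [0.28, -0.586, 0.231] pointing down, gripper open.
Joint ranges: [-2.61, 2.61], [-1.02, 2.33], [0.03, 2.71], [-1.35, 4.49], [0.32, 2.68], [-2.91, 2.91]. Speed limits (rad/s): [2.57, 2.57, 3.14, 3.14, 3.14, 3.14].

INTERFACE

Orientations are given as a unit quaternion [x, y, z, w].
In Python, from cell import ctrl gives the robot as it stands.
- The arm moves only by the tool move_arm, never from a script. Its argument "series" is a list of rows, each a list of 2 entries, a list of its own where there are three numbers: the shift along the world's x, y, z in cm, then the turn, a rotation vector about the world's x, y, z in degrees. In form: [[[tx, ty, tz], [ax, ay, az]], ...]. A call has 1 to 8 rows; each row shifts and turns the commanded pose from where the row before left it; what a row does not reach is not made up. A row lasts 1/10 s, in which the tool goes at most 50 mm and 8.59 degrees, less where a joint would pass 70% of its speed; a pose out of reach is approached as far as the arm can. A call is refused whole if a number of a shift passes 5 or a number of a turn 8.59, either way. A call with a gripper value outside its range is refused whole. "claw" is the opening, from 0 (shut) to 1 (fully open), set as the call begins (left out, the last holds). The fingers move at their own pace and stop on an object; the grip force is fixed at half the most. Time passes only in rows, so rows that do not move let the fingers close. It gives the time, the measured TCP pose, the force and the opening at its end, in the units of the state.
- ctrl.get_state(): the state, without advancing time (a new reading comes with each control period).
- ctrl.read_camera(name): name is "scene" or "top" or "wrist"; returns a dict with "color" (480x640x3 uint8, blue, green, red), "fx", "fy", "cx", "cy" (pixels), "dist" ([k1, k2, p1, p2, k3] as OpenCV has them; the pictures are not rectified), "rvec" (rotation vector, rad) and "tvec" (3), from world to camera coordinates, as OpenCV has them; the wrist camera has in their place "hand_eye" (4x4, takes a point from camera to tool coordinates, whose origin is the TCP and whose axes are the flange's). Camera axes: x right, y down, z forward; pixel columns grow to the right and rows downward; lengths in m; the calibration is good to about 2 mm. A picture is of the moment at which its call begins: read the wrist's pose just before it. There is no depth.
- ctrl.hand_in(): hands the job in, once; it reports no verdict.
Trained networks look in the newest picture that a camera, given by its name, has taken for a name from the list of things; names that differ only in an ending like _2 or _b are one class to them, and where a whole thing is asked for, a point or a joint stands for the part that bears it (a point fixed in the world has none). Each returns a list of dicts, best first, with "confidence" (0 to 1); they miss things now and then, are a little off and sometimes report something else, mostly with a low value. They report only what shows in the picture. A call takes as long as a camera call. They do not tell look-alikes from the thing itself.
- ctrl.boxes_of(name, camera): "point" ([x, y, z] in m, in world coordinates, good to about 4 mm: the middle of the surface that is visible of it).
- ctrl.tip_of(name, camera): "point" ([x, y, z] in m, in world coordinates, good to about 4 mm: a listed point, or the origin of a listed thing).
The state is a dict: "clock": time; "joints": joint angles; "joint_velocities": joint speeds; "joint_torque": joint torques, N m; "tcp_pos": TCP position; "tcp_rot": TCP orientation; "force": force on the tool from outside, world axes, zero at the start; "moment": the same for the moment, N m; "grip_width": finger opening in m.
Only numpy, scipy, OpenCV 4.12 (cv2) and the standard library are available. Lean on these libraries where they do the work, as an engineer would, in place of code of your own. Each camera call takes 0.05 s, during which the arm holds its last target. There are 200 camera calls.

TASK

Move every padlock carrier straight from the waiting rack to a free hook of the grey tuning stand, one at a time by its tab, keeping it level and never setting it down (the steel counter would detune it). When all hang, take the plastic tuning tool and, for each bay that has a carrier, turn the slotted trimmer screw in front of it until its slot lines up with the two white ticks; leave the trimmer of an empty bay as it is and use only the tool on the screws. Finally put the tool upright back into its stand, fully down, and leave the other things on the counter alone.

Things in the scene. Friction and masses are not known exactly. Their poses are not given: they have to be found in the camera images.
- carrier1: White nylon hanging carrier holding a black padlock, 0.2 kg, balanced. Origin: centre of its tray's underside, z up. Its round hanging bar (8 mm diameter, 68 mm long, along y) is 98 mm above the origin. On the bar stands a grip tab, 14 mm thick (y), 26 mm wide (x), from 101 to 158 mm above the origin: take it from above across the 14 mm. Absent carriers read None.
- carrier2: Identical to carrier1 (two or three are present, each starting on a rack hook). Two straps at y = +-36 mm, 12 mm wide, join the bar to the open tray, 52 mm (x) by 76 mm (y), in which the padlock lies, its top 23 mm above the origin. When gripping, keep the fingertips at least 117 mm above the origin, clear of the hook tips.
- carrier3: Identical to carrier1. To unhook: raise it 30 to 60 mm (more, and the padlock meets the prongs), then draw it out to the front (local -x) at least 80 mm; to hang it, the reverse. On the tuning stand it hangs with its origin 79.5 mm above the counter.
- tester_hook1 (a point): Resting point of a carrier's bar middle on the white double hook of the tuning stand's left (+y) bay, 177.5 mm above the counter; axes as tester. Its two prongs, 7 mm thick and 28 mm apart, come forward from the back board 35 mm behind this point (board top 7 mm higher than this point) and end in upturned tips 22 mm in front of it (-x), 14 mm above it.
- trim1 (a joint): Angle (rad) of the trimmer screw of the left (+y) bay: 0 when its slot lies front to back, in line with the two white ticks (x axis of tester); grows counter-clockwise seen from above. End stops at +-1.5. Stiff (0.03 N m), stays where it is left. Starts 0.6 to 1.2 to one side of 0.
- trim1_top (a point): Centre of the top face of that screw, 58 mm above the counter. White slotted head, 21 mm diameter, on the deck inside a black guard collar (inner diameter 27 mm, outer 33 mm, rim 1 mm above the head). The slot runs right across, 4.2 mm wide, 7 mm deep, its edges rounded to 3 mm. This point does not turn with the screw.
- trim1_head: The slotted screw head of the left (+y) bay, to be turned with the tuning tool only, never with the fingers. Origin on the head's edge at one end of the slot (the far end), 9.5 mm from the screw's axis and 8 mm below its top; turns with the screw; x along the slot.
- tester_hook2 (a point): Resting point of a carrier's bar middle on the white double hook of the tuning stand's middle bay, 177.5 mm above the counter; axes as tester. Its two prongs, 7 mm thick and 28 mm apart, come forward from the back board 35 mm behind this point (board top 7 mm higher than this point) and end in upturned tips 22 mm in front of it (-x), 14 mm above it.
- trim2 (a joint): Angle (rad) of the trimmer screw of the middle bay: 0 when its slot lies front to back, in line with the two white ticks (x axis of tester); grows counter-clockwise seen from above. End stops at +-1.5. Stiff (0.03 N m), stays where it is left. Starts 0.6 to 1.2 to one side of 0.
- trim2_top (a point): Centre of the top face of that screw, 58 mm above the counter. White slotted head, 21 mm diameter, on the deck inside a black guard collar (inner diameter 27 mm, outer 33 mm, rim 1 mm above the head). The slot runs right across, 4.2 mm wide, 7 mm deep, its edges rounded to 3 mm. This point does not turn with the screw.
- trim2_head: The slotted screw head of the middle bay, to be turned with the tuning tool only, never with the fingers. Origin on the head's edge at one end of the slot (the far end), 9.5 mm from the screw's axis and 8 mm below its top; turns with the screw; x along the slot.
- tester_hook3 (a point): Resting point of a carrier's bar middle on the white double hook of the tuning stand's right (-y) bay, 177.5 mm above the counter; axes as tester. Its two prongs, 7 mm thick and 28 mm apart, come forward from the back board 35 mm behind this point (board top 7 mm higher than this point) and end in upturned tips 22 mm in front of it (-x), 14 mm above it.
- trim3 (a joint): Angle (rad) of the trimmer screw of the right (-y) bay: 0 when its slot lies front to back, in line with the two white ticks (x axis of tester); grows counter-clockwise seen from above. End stops at +-1.5. Stiff (0.03 N m), stays where it is left. Starts 0.6 to 1.2 to one side of 0.
- trim3_top (a point): Centre of the top face of that screw, 58 mm above the counter. White slotted head, 21 mm diameter, on the deck inside a black guard collar (inner diameter 27 mm, outer 33 mm, rim 1 mm above the head). The slot runs right across, 4.2 mm wide, 7 mm deep, its edges rounded to 3 mm. This point does not turn with the screw.
- trim3_head: The slotted screw head of the right (-y) bay, to be turned with the tuning tool only, never with the fingers. Origin on the head's edge at one end of the slot (the far end), 9.5 mm from the screw's axis and 8 mm below its top; turns with the screw; x along the slot.
- tester: Tuning stand, fixed: grey plastic case 330 mm wide (y), deck 50 mm high from x = -168 to +47 mm, three bays at y = +115, 0, -115 mm. Front is -x, to the robot. Origin on the counter below the middle hook's resting point. A back board (x = 35 to 47 mm) carries a double hook per bay at x = 0, over a flat coil tile; the bay's trimmer screw is at x = -125 mm between two white ticks.
- rack: Waiting rack, fixed left or right of the tuning stand: foot plate (x = -30 to 55 mm, 12 mm high), uprights and an aluminium cross board 330 mm wide with three steel double hooks, shaped like the tuning stand's, at y = +115, 0, -115 mm; a bar rests at x = 0, 197.5 mm above the counter. Front is -x. Origin on the counter below the middle hook.
- tool: Plastic tuning tool, 119 mm long, 30 g. Origin: middle of the blade tip; z runs up to the handle. Blade 15 mm wide (x), 3 mm thick (y), 9 mm long, its tip rounded; round neck 13 mm thick; guard disc 34 mm wide from 44 to 49 mm; handle from 49 to 119 mm, 16 mm thick (y), 22 mm wide (x): grip it across the 16 mm. Starts upright in its stand, guard on the stand's top, so the tip is 6 mm above the counter.
- stand: Black weighted tool stand, loose on the counter in front of the rack, 60 x 60 mm, 50 mm high, 0.8 kg, with one 22 x 22 mm square hole 46 mm deep in the middle of its top. Origin at the centre of its underside. It may get knocked aside.
- key_gauge: Bystander: pale grey plastic key gauge, 30 x 110 x 4 mm, flat on the counter. Origin at the centre of its underside.
- lever_tumbler: Bystander: brass lever tumbler, about 16 x 54 x 4 mm, flat on the counter. Origin under its wide end.
- door_stop: Bystander: round steel door stop, 48 mm diameter, 30 mm high. Origin at the centre of its underside.
- nylon_spacer: Bystander: white nylon spacer ring, 26 mm diameter, 18 mm high. Origin at the centre of its underside.
Mind the look-alikes: they are no part of the job. Of the things shaped like the tool, the white one is meant. What is shaped like the carrier1 but purple is not meant.

How it is judged:
On the way, in this order (a step that is already met when the one before it is completed fails the run):
1. every carrier hangs on a hook of the tuning stand, let go (((horizontal distance between carrier1 and tester_hook1 below 0.02 m and height (world z) of carrier1 between 0.07 and 0.092 m) or (horizontal distance between carrier1 and tester_hook2 below 0.02 m and height (world z) of carrier1 between 0.07 and 0.092 m) or (horizontal distance between carrier1 and tester_hook3 below 0.02 m and height (world z) of carrier1 between 0.07 and 0.092 m)) and contact force between each of carrier1, carrier2, carrier3 and the fingers below 0.1 N and ((horizontal distance between carrier2 and tester_hook1 below 0.02 m and height (world z) of carrier2 between 0.07 and 0.092 m) or (horizontal distance between carrier2 and tester_hook2 below 0.02 m and height (world z) of carrier2 between 0.07 and 0.092 m) or (horizontal distance between carrier2 and tester_hook3 below 0.02 m and height (world z) of carrier2 between 0.07 and 0.092 m)) and ((horizontal distance between carrier3 and tester_hook1 below 0.02 m and height (world z) of carrier3 between 0.07 and 0.092 m) or (horizontal distance between carrier3 and tester_hook2 below 0.02 m and height (world z) of carrier3 between 0.07 and 0.092 m) or (horizontal distance between carrier3 and tester_hook3 below 0.02 m and height (world z) of carrier3 between 0.07 and 0.092 m))), for 0.2 s.
2. the trimmer of every bay with a carrier has its slot in line with the ticks ((((horizontal distance between carrier1 and tester_hook1 below 0.02 m and height (world z) of carrier1 between 0.07 and 0.092 m) and value of joint trim1 between -0.2 and 0.2 rad) or ((horizontal distance between carrier1 and tester_hook2 below 0.02 m and height (world z) of carrier1 between 0.07 and 0.092 m) and value of joint trim2 between -0.2 and 0.2 rad) or ((horizontal distance between carrier1 and tester_hook3 below 0.02 m and height (world z) of carrier1 between 0.07 and 0.092 m) and value of joint trim3 between -0.2 and 0.2 rad)) and (((horizontal distance between carrier2 and tester_hook1 below 0.02 m and height (world z) of carrier2 between 0.07 and 0.092 m) and value of joint trim1 between -0.2 and 0.2 rad) or ((horizontal distance between carrier2 and tester_hook2 below 0.02 m and height (world z) of carrier2 between 0.07 and 0.092 m) and value of joint trim2 between -0.2 and 0.2 rad) or ((horizontal distance between carrier2 and tester_hook3 below 0.02 m and height (world z) of carrier2 between 0.07 and 0.092 m) and value of joint trim3 between -0.2 and 0.2 rad)) and (((horizontal distance between carrier3 and tester_hook1 below 0.02 m and height (world z) of carrier3 between 0.07 and 0.092 m) and value of joint trim1 between -0.2 and 0.2 rad) or ((horizontal distance between carrier3 and tester_hook2 below 0.02 m and height (world z) of carrier3 between 0.07 and 0.092 m) and value of joint trim2 between -0.2 and 0.2 rad) or ((horizontal distance between carrier3 and tester_hook3 below 0.02 m and height (world z) of carrier3 between 0.07 and 0.092 m) and value of joint trim3 between -0.2 and 0.2 rad))), for 0.2 s.
At the end, for the whole second after the job is handed in: Every carrier hangs still and level (8 degrees) on a hook of the tuning stand, bar on the prongs, within 20 mm of the resting point; its trimmer within 0.2 rad of the ticks, an empty bay's trimmer as it was (rim 2 mm); the tool upright in its stand, within 8 mm of the middle and 3 mm of fully down (all of step 2 and angle between each of carrier1, carrier2, carrier3's own z axis and vertical below 0.15 rad and linear speed of each of carrier1, carrier2, carrier3, tool below 0.03 m/s and ((horizontal distance between carrier1 and tester_hook1 below 0.02 m and height (world z) of carrier1 between 0.07 and 0.092 m) or (horizontal distance between carrier2 and tester_hook1 below 0.02 m and height (world z) of carrier2 between 0.07 and 0.092 m) or (horizontal distance between carrier3 and tester_hook1 below 0.02 m and height (world z) of carrier3 between 0.07 and 0.092 m) or distance of trim1_head from where it was at the start of the episode below 0.002 m) and ((horizontal distance between carrier1 and tester_hook2 below 0.02 m and height (world z) of carrier1 between 0.07 and 0.092 m) or (horizontal distance between carrier2 and tester_hook2 below 0.02 m and height (world z) of carrier2 between 0.07 and 0.092 m) or (horizontal distance between carrier3 and tester_hook2 below 0.02 m and height (world z) of carrier3 between 0.07 and 0.092 m) or distance of trim2_head from where it was at the start of the episode below 0.002 m) and ((horizontal distance between carrier1 and tester_hook3 below 0.02 m and height (world z) of carrier1 between 0.07 and 0.092 m) or (horizontal distance between carrier2 and tester_hook3 below 0.02 m and height (world z) of carrier2 between 0.07 and 0.092 m) or (horizontal distance between carrier3 and tester_hook3 below 0.02 m and height (world z) of carrier3 between 0.07 and 0.092 m) or distance of trim3_head from where it was at the start of the episode below 0.002 m) and horizontal distance between tool and stand below 0.008 m and z of tool in the frame of stand below 0.009 m and angle between each of tool, stand's own z axis and vertical below 0.1 rad); the robot touches nothing.
It fails at once if a carrier is set down or dropped (its tray less than 57 mm above the counter) (height (world z) of any of carrier1, carrier2, carrier3 below 0.057 m).
It fails at once if a carrier tips more than 20 degrees from level (angle between any of carrier1, carrier2, carrier3's own z axis and vertical above 0.35 rad).
It fails at once if a trimmer is brought to its ticks while no carrier hangs in its bay ((value of joint trim1 between -0.2 and 0.2 rad and horizontal distance between each of carrier1, carrier2, carrier3 and tester_hook1 above 0.04 m) or (value of joint trim2 between -0.2 and 0.2 rad and horizontal distance between each of carrier1, carrier2, carrier3 and tester_hook2 above 0.04 m) or (value of joint trim3 between -0.2 and 0.2 rad and horizontal distance between each of carrier1, carrier2, carrier3 and tester_hook3 above 0.04 m)).
It fails at once if the fingers touch a trimmer screw (contact force between the fingers and trim1_head above 1 N or contact force between the fingers and trim2_head above 1 N or contact force between the fingers and trim3_head above 1 N).
It fails at once if a bystander is pushed more than 20 mm aside (distance of any of key_gauge, lever_tumbler, door_stop, nylon_spacer from where it was at the start of the episode above 0.02 m).
Of carrier1, carrier2, carrier3 only 2 to 3 are there at a start; the rules pass over those that are not, and their reading is None.
At some moment in a run one of stand may be knocked a few centimetres aside while the robot is not near it.
It also fails if it takes over 210 s, if anything falls off the work surface, if the arm or the gripper's body presses on something with over 40 N, if the wrist force passes 120 N, or if a joint passes its speed limit or range.

## Working session

There is one attempt and no reset: what is moved stays moved. The work goes in short steps, Python scripts to look and compute and a tool call to move; the robot and the scene stay as the last step left them, time stands still between calls to the robot, and variables do not carry over. Pictures are saved under pics/ and viewed, about 12 in all and at most 16, crops included, and the job is handed in when it is done.

Besides the shell and the picture viewer there is one more tool, called after "Call:" as a command line: name --argument value ..., lists and objects as JSON in quotes. move_arm: Moves the arm, as the interface text tells. Its arguments: {"type":"object","properties":{"series":{"type":"array","items":{"type":"array"}},"claw":{"type":"number"}},"required":["series"]}

```bash
ls; mkdir -p pics; cat > h.py <<'E'
import numpy as np, cv2
from scipy.spatial.transform import Rotation as R
from cell import ctrl
def cam(name):
    s=ctrl.get_state(); c=ctrl.read_camera(name)
    K=np.array([[c["fx"],0,c["cx"]],[0,c["fy"],c["cy"]],[0,0,1.]]); d=np.array(c["dist"],float)
    if "rvec" in c:
        Rc=cv2.Rodrigues(np.array(c["rvec"],float))[0]; t=np.array(c["tvec"],float).ravel()
    else:
        T=np.eye(4); T[:3,:3]=R.from_quat(s["tcp_rot"]).as_matrix(); T[:3,3]=s["tcp_pos"]
        M=np.linalg.inv(T@np.array(c["hand_eye"])); Rc=M[:3,:3]; t=M[:3,3]
    return dict(img=c["color"],K=K,d=d,R=Rc,t=t)
def proj(c,p):
    return cv2.projectPoints(np.atleast_2d(np.array(p,float)),cv2.Rodrigues(c["R"])[0],c["t"],c["K"],c["d"])[0][:,0]
def pix(c,uv,z):
    n=cv2.undistortPoints(np.array(uv,float).reshape(-1,1,2),c["K"],c["d"])[:,0]
    ray=np.c_[n,np.ones(len(n))]@c["R"]; o=-c["R"].T@c["t"]
    return o+ray*((z-o[2])/ray[:,2])[:,None]
E
python3 - <<'E'
from h import *
for n in ["scene","top"]:
    c=cam(n); cv2.imwrite(f"pics/{n}0.png",c["img"])
    print(n, -c["R"].T@c["t"])
    for k in ["carrier1","tester","rack","tool","stand","trim1_head","trim1_top","trim2_top","trim3_top","tester_hook1","tester_hook2","tester_hook3","key_gauge","lever_tumbler","door_stop","nylon_spacer"]:
        for f in (["tip_of"] if n=="scene" or 'trim' in k or 'hook' in k else ["tip_of"]):
            print(k,[(np.round(o["point"],3).tolist(),round(o["confidence"],2)) for o in getattr(ctrl,f)(k,n)])
print(ctrl.get_state())
E
```

```text
pics
scene [1.19886767 0.34612727 1.21181929]
carrier1 [([0.595, 0.326, 0.097], 0.89), ([0.618, 0.103, 0.104], 0.88), ([0.764, 0.328, 0.0], 0.7), ([0.59, -0.226, 0.177], 0.32), ([0.458, -0.11, 0.059], 0.17)]
tester [([0.582, -0.222, 0.002], 0.6)]
rack [([0.606, 0.214, 0.001], 0.55)]
tool [([0.501, 0.158, -0.002], 0.65), ([0.499, 0.242, 0.008], 0.56)]
stand [([0.498, 0.249, 0.002], 0.6)]
trim1_head [([0.609, 0.212, 0.002], 0.54), ([0.467, -0.108, 0.052], 0.37)]
trim1_top [([0.462, -0.112, 0.058], 0.97)]
trim2_top [([0.469, -0.227, 0.06], 0.86)]
trim3_top [([0.47, -0.341, 0.058], 0.83)]
tester_hook1 [([0.586, -0.34, 0.178], 0.93)]
tester_hook2 [([0.586, -0.34, 0.178], 0.93)]
tester_hook3 [([0.586, -0.34, 0.178], 0.93)]
key_gauge [([0.747, 0.152, -0.005], 0.74)]
lever_tumbler [([0.725, -0.025, -0.001], 0.41)]
door_stop [([0.548, 0.501, -0.005], 0.7)]
nylon_spacer [([0.484, -0.501, 0.002], 0.44)]
top [0.34792852 0.00667624 1.42584345]
carrier1 [([0.62, 0.103, 0.099], 0.98), ([0.763, 0.329, 0.001], 0.79), ([0.599, 0.33, 0.099], 0.56)]
tester [([0.588, -0.221, 0.005], 0.97)]
rack []
tool [
[... 1010 characters left out ...]
 0.001], 0.51)]
{'clock': 1.7, 'joints': array([-1.20760492e+00,  1.23800101e-01,  1.65028705e+00, -1.51507444e-06,
        1.36751094e+00, -8.26084085e-02]), 'joint_velocities': array([ 0.00025468,  0.0003173 ,  0.00023961, -0.00011588,  0.00117325,
       -0.00060684]), 'joint_torque': array([ 4.51096048e-04, -4.23585033e+01, -3.65740550e+01, -5.08051176e-05,
        6.30407139e-04,  3.26307941e-07]), 'tcp_pos': array([ 0.28023201, -0.58647948,  0.23132981]), 'tcp_rot': array([ 9.75260467e-01,  2.21058865e-01, -1.11477588e-06, -2.58800632e-06]), 'force': array([-0.3980539 ,  0.75954445,  0.01994013]), 'moment': array([0.05647409, 0.00290983, 0.05052796]), 'grip_width': 0.08550666376160158}
```

View pics/top0.png

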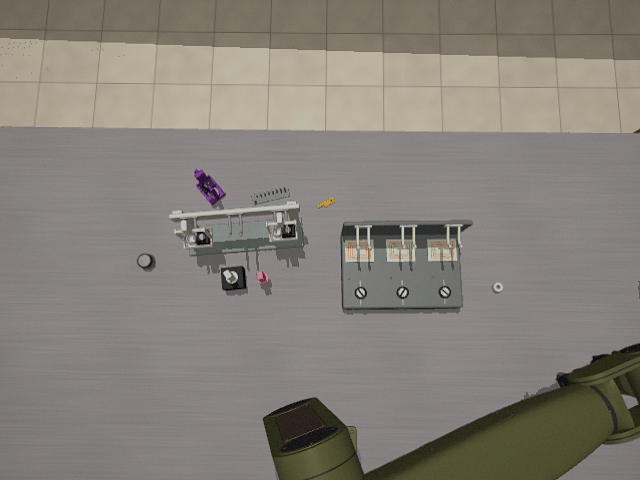

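View pics/scene0.png

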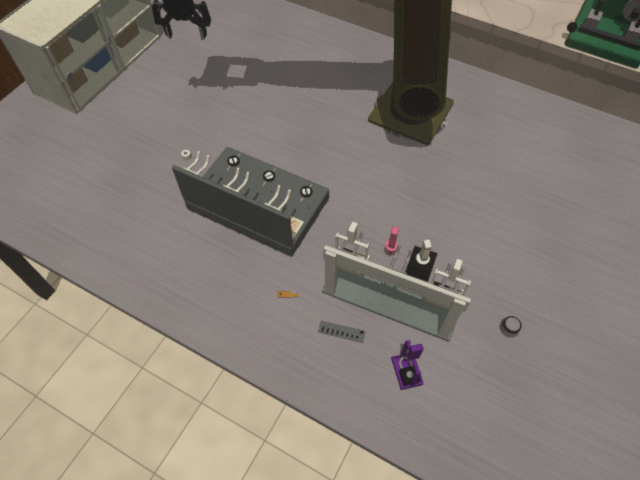

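Two white carriers hang on the rack, at top-view px (283,230) and (200,237). The purple object at (208,187) lies on the counter and is a decoy. The white tool is in the black stand at (232,277), and the pink one at (262,277) is a decoy. All three tester hooks are free. Next I'll move over the tester for a close look.

Call:
move_arm --series '[[[1.5,4,2.5],[0,0,-3.2]],[[1.5,4,2.5],[0,0,-3.2]],[[1.5,4,2.5],[0,0,-3.2]],[[1.5,4,2.5],[0,0,-3.2]],[[1.5,4,2.5],[0,0,-3.2]],[[1.5,4,2.5],[0,0,-3.2]],[[1.5,4,2.5],[0,0,-3.2]],[[1,4,2.5],[0,0,-3.2]]]'

```text
clock: 2.5
tcp_pos: [0.3955, -0.2647, 0.4325]
tcp_rot: [1.0, -0.002, 0.0, 0.0]
force: [0.1, 0.1, 1.5]
grip_width: 0.0857
```

```bash
python3 - <<'E'
from h import *
s=ctrl.get_state(); print(s["tcp_pos"],s["tcp_rot"],s["joints"])
c=cam("wrist"); cv2.imwrite("pics/w1.png",c["img"]); print("cam at",-c["R"].T@c["t"])
import pickle; pickle.dump(c,open("w1.pkl","wb"))
for k in ["tester","trim1_top","tester_hook1","trim1_head"]:
    print(k,[(np.round(o["point"],3).tolist(),round(o["confidence"],2)) for o in ctrl.tip_of(k,"wrist")])
E
```

```text
[ 0.39551921 -0.26468389  0.43245863] [ 9.99998607e-01 -1.62709884e-03  3.42684333e-04  1.44108511e-04] [-7.02753059e-01 -3.13394316e-01  1.72652001e+00  2.24646822e-04
  1.72775733e+00  8.71332662e-01]
cam at [ 0.46266437 -0.26524706  0.5747497 ]
tester [([0.589, -0.222, -0.0], 0.77)]
trim1_top [([0.457, -0.112, 0.056], 0.83)]
tester_hook1 []
trim1_head [([0.469, -0.102, 0.048], 0.54)]
```

View pics/w1.png

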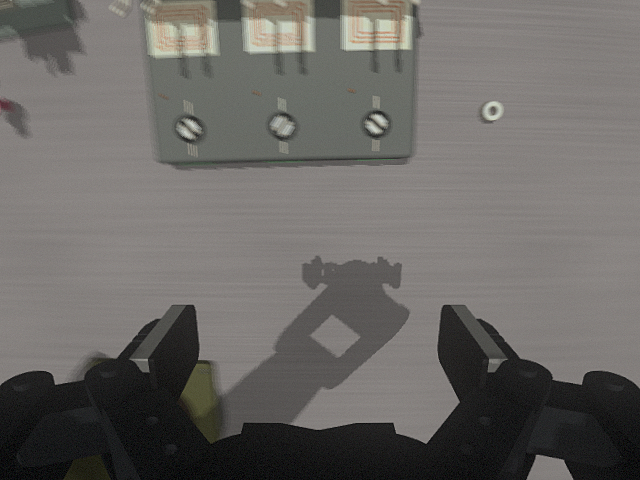

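```bash
python3 - <<'E'
from h import *; import pickle
c=pickle.load(open("w1.pkl","rb"))
P=pix(c,[(189,128),(282,126),(376,124)],0.058);print(P)
print("deck front corners z.05",pix(c,[(162,162),(411,156)],0.05))
d=P[0]-P[2];print("yaw deg",np.degrees(np.arctan2(-d[0],d[1])), np.linalg.norm(d))
# ticks
Q=pix(c,[(188,102),(194,150),(281,99),(285,149),(375,98),(376,148)],0.05);
for a,b in (0,1),(2,3),(4,5): e=Q[a]-Q[b];print(np.degrees(np.arctan2(e[1],e[0])))
big=cv2.resize(c["img"][60:170,140:430],None,fx=2.7,fy=2.7,interpolation=cv2.INTER_CUBIC)
t=cam("top");I=t["img"]
a=cv2.resize(I[190:320,160:310],(600,520),interpolation=cv2.INTER_CUBIC);cv2.imwrite("pics/rack.png",a)
pickle.dump(t,open("top.pkl","wb"))
E
```

```text
[[ 0.46114021 -0.1065904   0.058     ]
 [ 0.46230834 -0.22143207  0.058     ]
 [ 0.46449236 -0.33632882  0.058     ]]
deck front corners z.05 [[ 0.41938966 -0.06578188  0.05      ]
 [ 0.42535543 -0.38312335  0.05      ]]
yaw deg 0.835951948758939 0.22976287594030223
3.1787378156599866
3.4260623974772892
2.8702857231475005
```

View pics/rack.png

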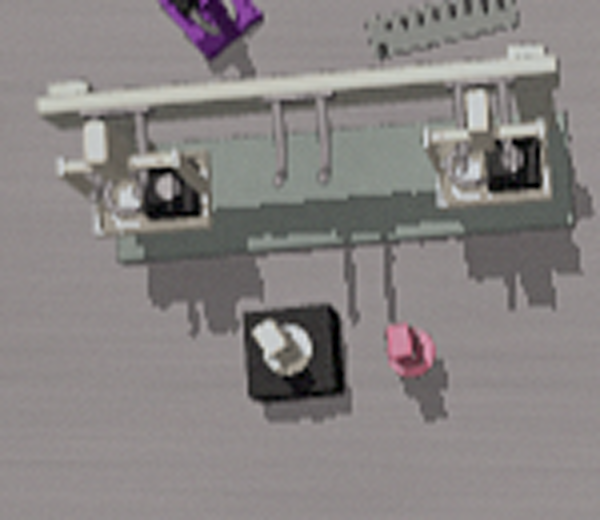

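Tester pose is about (0.587, -0.220) with yaw 0.02. The rack yaw is about 0.09. Now I'll view both carriers and the tool from above.

Call:
move_arm --series '[[[1.5,4.8,0.5],[0,0,0]],[[1.5,4.8,0.5],[0,0,0]],[[1.5,4.8,0],[0,0,1]],[[1.5,4.8,0],[0,0,1]],[[1.5,4.8,0],[0,0,1]],[[1.5,4.8,0],[0,0,1]],[[1.5,4.8,0],[0,0,1]],[[1,4.8,0],[0,0,0]]]'

```text
clock: 3.6
tcp_pos: [0.5103, 0.1158, 0.4389]
tcp_rot: [0.999, 0.042, -0.002, 0.0]
force: [0.2, -0.9, 0.1]
grip_width: 0.0852
```

Call:
move_arm --series '[[[0.5,4.8,0],[0,0,0]],[[0.5,4.8,0],[0,0,0]],[[0,0,0],[0,0,0]],[[0,0,0],[0,0,0]],[[0,0,0],[0,0,0]]]'

```text
clock: 4.1
tcp_pos: [0.5199, 0.2097, 0.44]
tcp_rot: [0.999, 0.042, -0.001, 0.0]
force: [-0.1, -0.7, 0.2]
grip_width: 0.0853
```

```bash
python3 - <<'E'
from h import *
s=ctrl.get_state(); print(s["tcp_pos"],s["tcp_rot"],s["joints"])
c=cam("wrist"); cv2.imwrite("pics/w2.png",c["img"]); print("cam at",-c["R"].T@c["t"])
import pickle; pickle.dump(c,open("w2.pkl","wb"))
for k in ["carrier1","rack","tool","stand"]:
    print(k,[(np.round(o["point"],3).tolist(),round(o["confidence"],2)) for o in ctrl.tip_of(k,"wrist")])
E
```

```text
[0.51992202 0.20968363 0.44003019] [ 9.99113501e-01  4.20849447e-02 -9.30527191e-04  4.52231122e-04] [ 2.87800050e-01 -1.20605649e-01  1.55197759e+00 -4.28902569e-04
  1.71224586e+00  1.77434154e+00]
cam at [0.58718071 0.21523882 0.58214295]
carrier1 [([0.594, 0.334, 0.101], 0.8), ([0.623, 0.103, 0.099], 0.64)]
rack [([0.608, 0.213, -0.001], 0.77), ([0.586, -0.109, 0.176], 0.23)]
tool [([0.495, 0.244, 0.009], 0.92), ([0.497, 0.162, -0.002], 0.67)]
stand [([0.495, 0.247, 0.003], 0.68)]
```

View pics/w2.png

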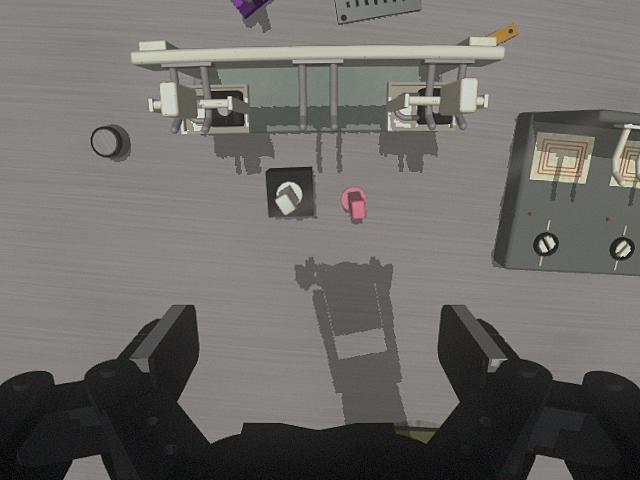

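```bash
python3 - <<'E'
from h import *; import pickle
c=pickle.load(open("w2.pkl","rb"))
print(c["K"])
B=pix(c,[(390,100),(489,100),(150,104),(247,103)],0.1975);print("bars",B)
print("bar mid",(B[0]+B[1])/2,(B[2]+B[3])/2, np.linalg.norm(B[0]-B[1]))
# predicted tab-top corner pixels given rack model
for x,y in [(.622,.103),(.597,.331)]:
  yaw=.1;r=np.array([[np.cos(yaw),-np.sin(yaw)],[np.sin(yaw),np.cos(yaw)]])
  q=[np.r_[r@np.array(p)+[x,y],.2575] for p in [(-.013,-.007),(.013,-.007),(.013,.007),(-.013,.007)]]
  q+=[np.r_[r@np.array(p)+[x,y],.1975] for p in [(0,-.034),(0,.034)]]
  print(np.round(proj(c,q)).tolist())
a=cv2.resize(c["img"][40:140,130:260],None,fx=3,fy=3,interpolation=cv2.INTER_CUBIC)
b=cv2.resize(c["img"][40:140,380:510],None,fx=3,fy=3,interpolation=cv2.INTER_CUBIC)
d=cv2.resize(c["img"][155:225,255:385],None,fx=3,fy=3,interpolation=cv2.INTER_CUBIC)
e=cv2.resize(c["img"][205:275,510:640],None,fx=3,fy=3,interpolation=cv2.INTER_CUBIC)
cv2.imwrite("pics/w2c.png",np.vstack([np.hstack([a,b]),np.hstack([d,e])]))
E
```

```text
[[409.53204351   0.         317.97176303]
 [  0.         409.53204351 240.11875545]
 [  0.           0.           1.        ]]
bars [[0.61421227 0.15222484 0.1975    ]
 [0.62318784 0.0621061  0.1975    ]
 [0.59357743 0.36865493 0.1975    ]
 [0.60073008 0.28014455 0.1975    ]]
bar mid [0.61870006 0.10716547 0.1975    ] [0.59715375 0.32439974 0.1975    ] 0.09056460489028907
[[476.0, 109.0], [479.0, 74.0], [460.0, 74.0], [458.0, 109.0], [482.0, 97.0], [408.0, 97.0]]
[[178.0, 116.0], [175.0, 81.0], [157.0, 82.0], [160.0, 117.0], [228.0, 102.0], [154.0, 104.0]]
```

View pics/w2c.png

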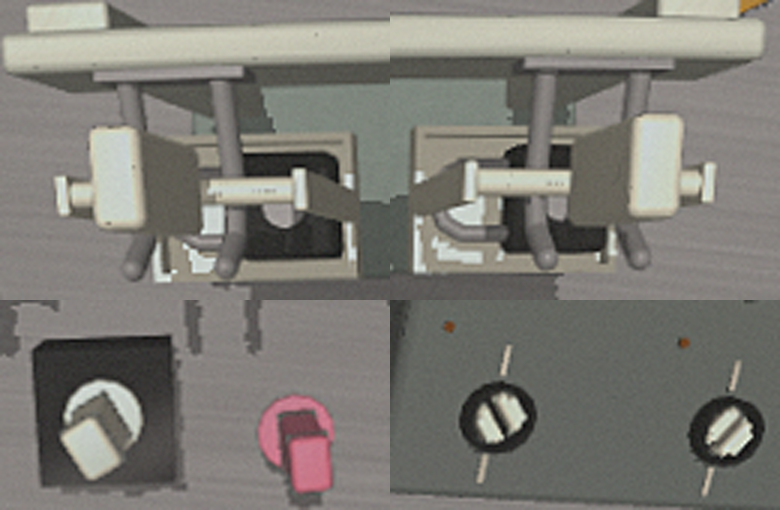

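```bash
python3 - <<'E'
from h import *; import pickle
c=pickle.load(open("w2.pkl","rb"))
P=pix(c,[(169.3,99.5),(469.2,95.2)],0.2575);print(P); d=P[0]-P[1]; print(np.linalg.norm(d),np.arctan2(-d[0],d[1]))
# strap end positions z~.1975 (bar ends)  yaw from bar
e=380+np.array([(472-390)/3,(708-390)/3]); 
B=pix(c,[(130+62/3,40+195/3),(130+300/3,40+188/3),(e[0],40+180/3),(e[1],40+182/3)],0.1995);print(B,(B[0]+B[1])/2,(B[2]+B[3])/2)
for i in (0,2):
  d=B[i]-B[i+1];print(np.arctan2(-d[0],d[1]))
# tool handle top, z=.125
H=pix(c,[(255+x/3,155+(y-300)/3) for x,y in [(62,432),(97,415),(122,463),(88,482)]],0.125);print("tool top",H,H.mean(0),[np.linalg.norm(H[i]-H[i-1]) for i in range(4)])
d=H[3]-H[0]; print("long edge",np.degrees(np.arctan2(d[1],d[0])))
S=pix(c,[(255+x/3,155+(y-300)/3) for x,y in [(35,347),(171,337),(180,485),(42,487)]],0.05);print("stand",S,S.mean(0))
T=pix(c,[(510+(x-390)/3,205+(y-300)/3) for x,y in [(498,417),(727,431),(509,347),(481,481),(739,362),(705,494)]],0.055);print(T)
E
```

```text
[[0.59690292 0.32967113 0.2575    ]
 [0.61944743 0.10199052 0.2575    ]]
0.2287940482047305 0.09869642692389605
[[0.59270813 0.36724762 0.1995    ]
 [0.59979219 0.29507631 0.1995    ]
 [0.61553863 0.13702975 0.1995    ]
 [0.62213542 0.06556213 0.1995    ]] [0.59625016 0.33116197 0.1995    ] [0.61883703 0.10129594 0.1995    ]
0.09784269076517006
0.09204381316376051
tool top [[0.5018702  0.25556042 0.125     ]
 [0.50940959 0.24283578 0.125     ]
 [0.4918939  0.23219432 0.125     ]
 [0.48346232 0.24457818 0.125     ]] [0.496659   0.24379217 0.125     ] [np.float64(0.021435007540212755), np.float64(0.01479049862440931), np.float64(0.0204948830851939), np.float64(0.01498169860991295)]
long edge -149.17945189992653
stand [[0.52394313 0.27595061 0.05      ]
 [0.53305979 0.21789818 0.05      ]
 [0.46851526 0.20866107 0.05      ]
 [0.46247395 0.26961268 0.05      ]] [0.49699803 0.24303064 0.05      ]
[[ 0.45886601 -0.11056686  0.055     ]
 [ 0.46162934 -0.22576561  0.055     ]
 [ 0.49166191 -0.10791876  0.055     ]
 [ 0.42769862 -0.10983764  0.055     ]
 [ 0.49475919 -0.22199748  0.055     ]
 [ 0.43003864 -0.2237885   0.055     ]]
```

Measured values:
- Rack yaw is 0.098.
- The carriers are at (0.619, 0.102) and (0.597, 0.330). Their 229 mm spacing fits hooks 230 mm apart.
- The white tool is at (0.497, 0.244), with its handle's long axis at about 31°.
- Tester yaw is about 0.026.

I'll take the right carrier first.

Call:
move_arm --series '[[[3.3,-3.6,-3],[0,0,0.8]],[[3.3,-3.6,-3],[0,0,0]],[[3.3,-3.6,-3],[0,0,0]],[[0,0,-3],[0,0,0]],[[0,0,0],[0,0,0]],[[0,0,0],[0,0,0]]]' --claw 0.65

```text
clock: 4.95
tcp_pos: [0.6056, 0.1166, 0.3329]
tcp_rot: [0.999, 0.05, -0.0, -0.0]
force: [-0.2, 0.1, 0.8]
grip_width: 0.0557
```

```bash
python3 - <<'E'
from h import *
s=ctrl.get_state(); print(s["tcp_pos"],R.from_quat(s["tcp_rot"]).as_matrix()[:,0])
c=cam("wrist"); cv2.imwrite("pics/w3.png",c["img"])
import pickle; pickle.dump(c,open("w3.pkl","wb"))
for x,y in [(.619,.1017)]:
  yaw=.098;r=np.array([[np.cos(yaw),-np.sin(yaw)],[np.sin(yaw),np.cos(yaw)]])
  q=[np.r_[r@np.array(p)+[x,y],.2575] for p in [(-.013,-.007),(.013,-.007),(.013,.007),(-.013,.007)]]
  print(np.round(proj(c,q)).tolist())
E
```

```text
[0.60560897 0.11663511 0.33293255] [ 9.95034364e-01  9.95297494e-02 -6.65325359e-04]
[[359.0, 252.0], [361.0, 206.0], [335.0, 206.0], [334.0, 252.0]]
```

View pics/w3.png

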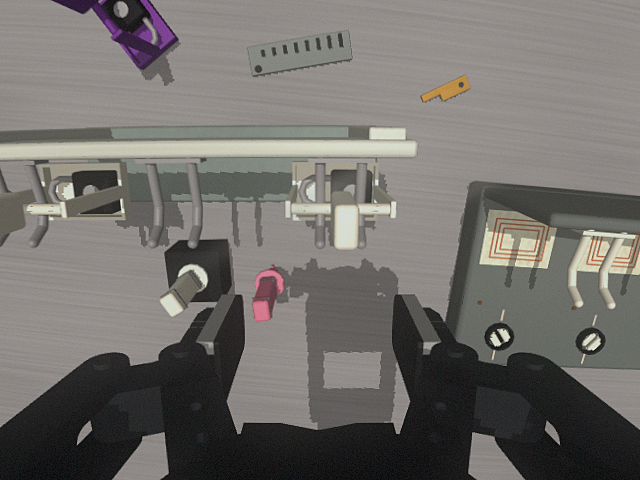

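Call:
move_arm --series '[[[1.5,-1.5,-2],[0,0,0]],[[0,0,-3],[0,0,0]],[[0,0,-3],[0,0,0]],[[0,0,-3.1],[0,0,0]],[[0,0,0],[0,0,0]],[[0,0,0],[0,0,0]]]'

```text
clock: 5.6
tcp_pos: [0.6215, 0.1026, 0.2241]
tcp_rot: [0.999, 0.051, 0.001, -0.0]
force: [-0.2, -0.1, 0.7]
grip_width: 0.0554
```

Call:
move_arm --series '[[[0,0,0],[0,0,0]],[[0,0,0],[0,0,0]],[[0,0,0],[0,0,0]],[[0,0,0],[0,0,0]],[[0,0,0],[0,0,0]]]' --claw 0

```text
clock: 6.1
tcp_pos: [0.6219, 0.1021, 0.224]
tcp_rot: [0.999, 0.05, 0.002, -0.0]
force: [-0.1, 0.7, 5.3]
grip_width: 0.0131
```

Call:
move_arm --series '[[[0,0,0.5],[0,0,0]],[[0,0,1],[0,0,0]],[[0,0,1.2],[0,0,0]],[[0,0,1.2],[0,0,0]],[[0,0,0.6],[0,0,0]],[[0,0,0],[0,0,0]],[[0,0,0],[0,0,0]]]'

```text
clock: 6.8
tcp_pos: [0.6208, 0.1019, 0.2667]
tcp_rot: [0.999, 0.05, 0.0, 0.0]
force: [-0.2, 0.8, -2.0]
grip_width: 0.0132
```

```bash
python3 - <<'E'
from h import *
c=cam("wrist"); d=cam("scene")
a=np.hstack([cv2.resize(c["img"],(400,300)),cv2.resize(d["img"][190:340,300:500],(400,300))])
cv2.imwrite("pics/w4.png",a)
s=ctrl.get_state();print(s["tcp_pos"],s["force"],s["grip_width"])
E
```

```text
[0.62048238 0.1018463  0.26587288] [ 0.20071754  0.28518402 -3.23023304] 0.01325755991355607
```

View pics/w4.png

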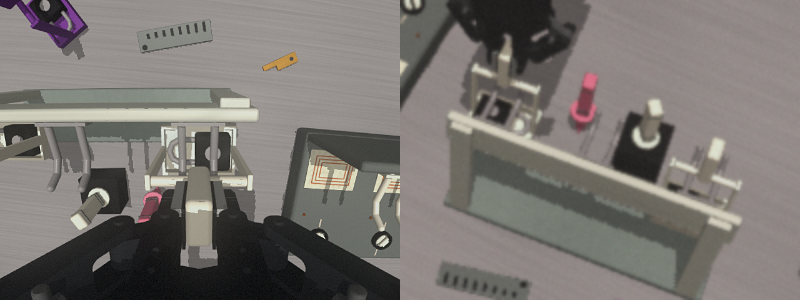

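Call:
move_arm --series '[[[-1,-0.1,0],[0,0,0]],[[-1.5,-0.15,0],[0,0,0]],[[-2,-0.2,0],[0,0,0]],[[-2,-0.2,0],[0,0,0]],[[-2,-0.2,0],[0,0,0]],[[-1,-0.1,0],[0,0,0]],[[-0.5,0,0.5],[0,0,0]],[[0,-1,1],[0,0,-0.5]]]'

```text
clock: 7.7
tcp_pos: [0.5201, 0.0828, 0.2814]
tcp_rot: [0.999, 0.046, -0.001, -0.0]
force: [-0.6, -0.8, -1.4]
grip_width: 0.0131
```

Call:
move_arm --series '[[[-0.3,-2,0],[0,0,-0.4]],[[-0.3,-3,0],[0,0,-0.4]],[[-0.3,-3,0],[0,0,-0.4]],[[-0.3,-3,0],[0,0,-0.4]],[[-0.3,-3,0],[0,0,-0.4]],[[-0.3,-3,0],[0,0,-0.4]],[[-0.3,-3,0],[0,0,-0.4]],[[-0.3,-3,0],[0,0,-0.4]]]'

```text
clock: 8.5
tcp_pos: [0.4973, -0.1499, 0.283]
tcp_rot: [1.0, 0.017, 0.001, 0.001]
force: [-0.3, 0.5, -3.1]
grip_width: 0.0132
```

Call:
move_arm --series '[[[-0.2,-3,0],[0,0,-0.3]],[[-0.2,-3,0],[0,0,-0.3]],[[0,-3,0],[0,0,0]],[[0,-3,0],[0,0,0]],[[0,-3,0],[0,0,0]],[[0,-2,0],[0,0,0]],[[0,-1,0],[0,0,0]],[[0,0,0],[0,0,0]]]'

```text
clock: 9.3
tcp_pos: [0.4929, -0.3287, 0.2818]
tcp_rot: [1.0, 0.012, -0.0, -0.0]
force: [0.2, 0.1, -2.9]
grip_width: 0.0132
```

```bash
python3 - <<'E'
from h import *
s=ctrl.get_state(); x=R.from_quat(s["tcp_rot"]).as_matrix(); print(s["clock"],s["tcp_pos"],np.degrees(np.arctan2(x[1,0],x[0,0])),s["grip_width"])
c=cam("wrist"); cv2.imwrite("pics/w5.png",c["img"])
import pickle; pickle.dump(c,open("w5.pkl","wb"))
for k in ["tester_hook3","trim1_top","carrier1","tester"]:
    print(k,[(np.round(o["point"],3).tolist(),round(o["confidence"],2)) for o in ctrl.tip_of(k,"wrist")])
E
```

```text
9.3 [ 0.49286421 -0.32866627  0.28177431] 1.3529810571559384 0.013160609637821551
tester_hook3 [([0.59, -0.336, 0.176], 0.98), ([0.591, -0.224, 0.178], 0.57)]
trim1_top [([0.46, -0.111, 0.056], 0.66)]
carrier1 [([0.494, -0.327, 0.156], 0.89)]
tester [([0.587, -0.222, -0.001], 0.66)]
```

View pics/w5.png

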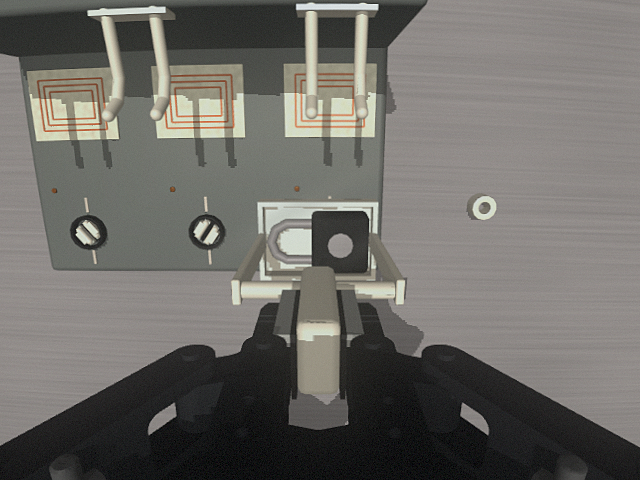

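```bash
python3 - <<'E'
from h import *; import pickle
c=pickle.load(open("w5.pkl","rb"))
for z,uv in [(.190,[(311,112),(361,111),(108,115),(158,115)]),(.1775,[(311,12),(361,12)]),(.058,[(88,232),(207,231)])]: print(z,pix(c,uv,z))
print(pix(c,[(236,290),(402,290)],.2545))
E
```

```text
0.19 [[ 0.56706775 -0.32340184  0.19      ]
 [ 0.56831369 -0.35083925  0.19      ]
 [ 0.56406651 -0.20960892  0.19      ]
 [ 0.56417732 -0.23835152  0.19      ]]
0.1775 [[ 0.62112929 -0.32207901  0.1775    ]
 [ 0.62188879 -0.34965709  0.1775    ]]
0.058 [[ 0.45956013 -0.11226852  0.058     ]
 [ 0.46314182 -0.22671665  0.058     ]]
[[ 0.48821973 -0.29247858  0.2545    ]
 [ 0.49001371 -0.36669765  0.2545    ]]
```

Call:
move_arm --series '[[[0,-0.4,-1.6],[0,0,0]],[[0,-0.3,-1.6],[0,0,0]],[[1,0,0],[0,0,0]],[[2,0,0],[0,0,0]],[[2,0,0],[0,0,0]],[[2,0,0],[0,0,0]],[[2,0,0],[0,0,0]],[[0.8,0,0],[0,0,0]]]'

```text
clock: 10.35
tcp_pos: [0.5925, -0.3341, 0.2486]
tcp_rot: [1.0, 0.013, -0.0, -0.0]
force: [-0.0, 0.4, -2.1]
grip_width: 0.0131
```

Call:
move_arm --series '[[[0,0,0],[0,0,0]],[[0,0,-1],[0,0,0]],[[0,0,-1.5],[0,0,0]],[[0,0,-1],[0,0,0]],[[0,0,-0.5],[0,0,0]],[[0,0,-0.3],[0,0,0]],[[0,0,0],[0,0,0]]]'

```text
clock: 11.05
tcp_pos: [0.5906, -0.3346, 0.2063]
tcp_rot: [1.0, 0.012, -0.0, -0.0]
force: [1.3, -0.3, -1.9]
grip_width: 0.0133
```

Call:
move_arm --series '[[[0,0,-0.2],[0,0,0]],[[0,0,-0.2],[0,0,0]],[[0,0,0],[0,0,0]]]'

```text
clock: 11.35
tcp_pos: [0.5915, -0.335, 0.2045]
tcp_rot: [1.0, 0.013, 0.001, 0.001]
force: [-1.8, 0.9, 3.6]
grip_width: 0.0134
```

Contact: the bar is resting on the prongs. I'll release, then back straight up.

Call:
move_arm --series '[[[0,0,0],[0,0,0]],[[0,0,0],[0,0,0]],[[0,0,0],[0,0,0]],[[0,0,0],[0,0,0]],[[0,0,2],[0,0,0]],[[0,0,3],[0,0,0]],[[0,0,3],[0,0,0]]]' --claw 0.65

```text
clock: 12.05
tcp_pos: [0.5905, -0.3344, 0.2826]
tcp_rot: [1.0, 0.013, -0.001, -0.001]
force: [0.4, -0.9, 0.2]
grip_width: 0.0552
```

```bash
python3 - <<'E'
from h import *
s=ctrl.get_state(); print(s["clock"],s["tcp_pos"],s["grip_width"])
for n in ["scene"]:
    cam(n); print([(np.round(o["point"],3).tolist(),round(o["confidence"],2)) for o in ctrl.tip_of("carrier1",n)])
E
```

```text
12.05 [ 0.59048779 -0.33436562  0.28260695] 0.05524131006582631
[([0.596, 0.331, 0.102], 0.72), ([0.585, -0.332, 0.085], 0.69), ([0.761, 0.324, -0.0], 0.62)]
```

Call:
move_arm --series '[[[-0.5,3,2],[0,0,0.3]],[[-0.5,4.2,2],[0,0,0.3]],[[0,4.5,1],[0,0,0.3]],[[0,4.5,0],[0,0,0.3]],[[0,4.5,0],[0,0,0.3]],[[0,4.5,0],[0,0,0.3]],[[0,4.5,0],[0,0,0.3]],[[0,4.5,0],[0,0,0.3]]]'

```text
clock: 12.95
tcp_pos: [0.5803, 0.0092, 0.3316]
tcp_rot: [0.999, 0.034, -0.0, -0.0]
force: [1.1, 0.4, 0.3]
grip_width: 0.0552
```

Call:
move_arm --series '[[[0.3,4.5,0],[0,0,0.3]],[[0.3,4.5,0],[0,0,0.3]],[[0.3,4.5,0],[0,0,0.3]],[[0.3,4.5,0],[0,0,0.3]],[[0.3,4.5,0],[0,0,0.3]],[[0.2,4.5,0],[0,0,0.2]],[[0,4.5,0],[0,0,0]],[[0,0,0],[0,0,0]]]'

```text
clock: 13.75
tcp_pos: [0.5966, 0.3272, 0.3304]
tcp_rot: [0.999, 0.051, -0.001, -0.0]
force: [0.7, -0.4, 0.3]
grip_width: 0.0556
```

```bash
python3 - <<'E'
from h import *
s=ctrl.get_state(); x=R.from_quat(s["tcp_rot"]).as_matrix(); print(s["clock"],s["tcp_pos"],np.degrees(np.arctan2(x[1,0],x[0,0])))
E
```

```text
13.75 [0.59659255 0.32715791 0.33042454] 5.860081365322809
```

Call:
move_arm --series '[[[0.1,0.3,-2],[0,0,-0.2]],[[0,0,-3],[0,0,0]],[[0,0,-3],[0,0,0]],[[0,0,-2.7],[0,0,0]],[[0,0,0],[0,0,0]],[[0,0,0],[0,0,0]]]'

```text
clock: 14.35
tcp_pos: [0.5986, 0.3249, 0.225]
tcp_rot: [0.999, 0.046, -0.001, 0.0]
force: [-0.4, -0.2, -0.1]
grip_width: 0.0555
```

Call:
move_arm --series '[[[0,0,0],[0,0,0]],[[0,0,0],[0,0,0]],[[0,0,0],[0,0,0]],[[0,0,0],[0,0,0]],[[0,0,0],[0,0,0]]]' --claw 0

```text
clock: 14.85
tcp_pos: [0.5997, 0.326, 0.228]
tcp_rot: [0.999, 0.047, 0.002, -0.001]
force: [1.3, 0.6, 5.8]
grip_width: 0.0132
```

Call:
move_arm --series '[[[0,0,0.5],[0,0,0]],[[0,0,1],[0,0,0]],[[0,0,1.2],[0,0,0]],[[0,0,1.2],[0,0,0]],[[0,0,0.6],[0,0,0]],[[0,0,0],[0,0,0]],[[0,0,0],[0,0,0]]]'

```text
clock: 15.55
tcp_pos: [0.5988, 0.3254, 0.2707]
tcp_rot: [0.999, 0.047, 0.0, 0.0]
force: [-0.4, -0.5, -2.5]
grip_width: 0.0131
```

```bash
python3 - <<'E'
from h import *
c=cam("wrist"); cam("scene")
a=cv2.resize(c["img"],(480,360));cv2.imwrite("pics/w6.png",a)
s=ctrl.get_state();print(s["tcp_pos"],s["force"],s["grip_width"])
print([(np.round(o["point"],3).tolist(),round(o["confidence"],2)) for o in ctrl.tip_of("carrier1","scene")])
E
```

```text
[0.59851125 0.325282   0.26979866] [ 0.37343793  0.12550264 -2.48596785] 0.013527687282439124
[([0.592, 0.324, 0.14], 0.89), ([0.586, -0.334, 0.087], 0.67), ([0.765, 0.327, -0.001], 0.65)]
```

View pics/w6.png

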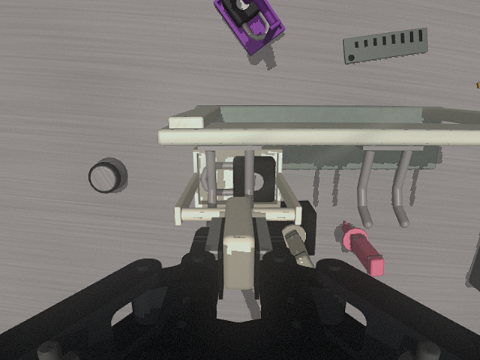

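Call:
move_arm --series '[[[-1,-0.1,0],[0,0,0]],[[-1.5,-0.15,0],[0,0,0]],[[-2,-0.2,0],[0,0,0]],[[-2,-0.2,0],[0,0,0]],[[-2,-0.2,0],[0,0,0]],[[-1.5,-0.15,0],[0,0,0]],[[-0.5,0,1],[0,0,0]],[[0,0,2],[0,0,0]]]'

```text
clock: 16.5
tcp_pos: [0.4921, 0.315, 0.2994]
tcp_rot: [0.999, 0.047, -0.002, 0.001]
force: [1.0, 0.0, -2.7]
grip_width: 0.0127
```

Call:
move_arm --series '[[[-0.2,-1.5,1],[0,0,-0.5]],[[-0.2,-3,0],[0,0,-0.5]],[[-0.2,-3,0],[0,0,-0.5]],[[-0.2,-3,0],[0,0,-0.5]],[[-0.2,-3,0],[0,0,-0.5]],[[-0.2,-3,0],[0,0,-0.5]],[[-0.1,-3,0],[0,0,-0.5]],[[-0.1,-3,0],[0,0,-0.5]]]'

```text
clock: 17.3
tcp_pos: [0.4795, 0.0884, 0.3113]
tcp_rot: [1.0, 0.011, 0.0, 0.0]
force: [-0.3, 0.4, -1.9]
grip_width: 0.013
```

Call:
move_arm --series '[[[0,-3,0],[0,0,0]],[[0,-3,0],[0,0,0]],[[0,-3,0],[0,0,0]],[[0,-3,0],[0,0,0]],[[0,-3,-1],[0,0,0]],[[0,-3,-1],[0,0,0]],[[0,-1.5,-1],[0,0,0]],[[0,0,0],[0,0,0]]]'

```text
clock: 18.1
tcp_pos: [0.4787, -0.1063, 0.279]
tcp_rot: [1.0, 0.01, -0.001, -0.0]
force: [-0.5, 0.4, -2.9]
grip_width: 0.0129
```

```bash
python3 - <<'E'
from h import *
s=ctrl.get_state(); x=R.from_quat(s["tcp_rot"]).as_matrix(); print(s["clock"],s["tcp_pos"],np.degrees(np.arctan2(x[1,0],x[0,0])),s["grip_width"])
E
```

```text
18.1 [ 0.47866651 -0.10627781  0.27901207] 1.1349405070904028 0.012900406183521528
```

Call:
move_arm --series '[[[0,-0.2,-1.3],[0,0,0.4]],[[0,-0.1,-1.3],[0,0,0]],[[1,0,0],[0,0,0]],[[2,0,0],[0,0,0]],[[2,0,0],[0,0,0]],[[2,0,0],[0,0,0]],[[2,0,0],[0,0,0]],[[1.7,0,0],[0,0,0]]]'

```text
clock: 18.9
tcp_pos: [0.5886, -0.1066, 0.2545]
tcp_rot: [1.0, 0.016, 0.0, -0.0]
force: [-0.3, 0.0, -2.8]
grip_width: 0.013
```

Call:
move_arm --series '[[[0,0,0],[0,0,0]],[[0,0,-1],[0,0,0]],[[0,0,-1.5],[0,0,0]],[[0,0,-1],[0,0,0]],[[0,0,-0.5],[0,0,0]],[[0,0,-0.3],[0,0,0]],[[0,0,0],[0,0,0]]]'

```text
clock: 19.6
tcp_pos: [0.5865, -0.1076, 0.2112]
tcp_rot: [1.0, 0.015, -0.0, -0.0]
force: [-0.4, 0.2, -2.2]
grip_width: 0.0132
```

Call:
move_arm --series '[[[0,0,-0.2],[0,0,0]],[[0,0,-0.2],[0,0,0]],[[0,0,0],[0,0,0]]]'

```text
clock: 19.9
tcp_pos: [0.5872, -0.1077, 0.2084]
tcp_rot: [1.0, 0.015, 0.001, 0.0]
force: [0.0, -0.7, -1.7]
grip_width: 0.0131
```

Call:
move_arm --series '[[[0,0,-0.2],[0,0,0]],[[0,0,-0.1],[0,0,0]],[[0,0,0],[0,0,0]]]'

```text
clock: 20.2
tcp_pos: [0.5876, -0.1078, 0.208]
tcp_rot: [1.0, 0.015, 0.001, 0.0]
force: [-3.8, 0.6, 8.3]
grip_width: 0.0132
```

Call:
move_arm --series '[[[0,0,0.1],[0,0,0]],[[0,0,0],[0,0,0]],[[0,0,0],[0,0,0]],[[0,0,0],[0,0,0]],[[0,0,2],[0,0,0]],[[0,0,3],[0,0,0]],[[0,0,3],[0,0,0]],[[-3,0,3],[0,0,0]]]' --claw 0.65

```text
clock: 21.0
tcp_pos: [0.5579, -0.1076, 0.3159]
tcp_rot: [1.0, 0.016, -0.0, -0.0]
force: [0.3, -0.4, -0.0]
grip_width: 0.0555
```

Call:
move_arm --series '[[[-4,-2,2],[0,0,0]],[[-4,-2,2],[0,0,0]],[[-4,-2,2],[0,0,0]],[[-4,-2,1],[0,0,0]],[[0,-2,0],[0,0,0]],[[0,0,0],[0,0,0]],[[0,0,0],[0,0,0]]]'

```text
clock: 21.7
tcp_pos: [0.3967, -0.2075, 0.3853]
tcp_rot: [1.0, 0.015, -0.0, -0.0]
force: [1.8, -0.5, -0.6]
grip_width: 0.0556
```

```bash
python3 - <<'E'
from h import *
s=ctrl.get_state(); print(s["clock"],s["tcp_pos"])
c=cam("wrist"); cv2.imwrite("pics/w7.png",c["img"])
import pickle; pickle.dump(c,open("w7.pkl","wb"))
cam("scene"); print([(np.round(o["point"],3).tolist(),round(o["confidence"],2)) for o in ctrl.tip_of("carrier1","scene")])
for k in ["trim1_top","trim1_head","tester","carrier1"]:
    print(k,[(np.round(o["point"],3).tolist(),round(o["confidence"],2)) for o in ctrl.tip_of(k,"wrist")])
E
```

```text
21.7 [ 0.39674718 -0.20751529  0.3852615 ]
[([0.588, -0.337, 0.087], 0.94), ([0.587, -0.112, 0.077], 0.82), ([0.765, 0.325, 0.0], 0.61)]
trim1_top [([0.459, -0.111, 0.056], 0.89)]
trim1_head [([0.467, -0.105, 0.045], 0.54)]
tester [([0.584, -0.223, 0.001], 0.73)]
carrier1 [([0.59, -0.334, 0.081], 0.84)]
```

View pics/w7.png

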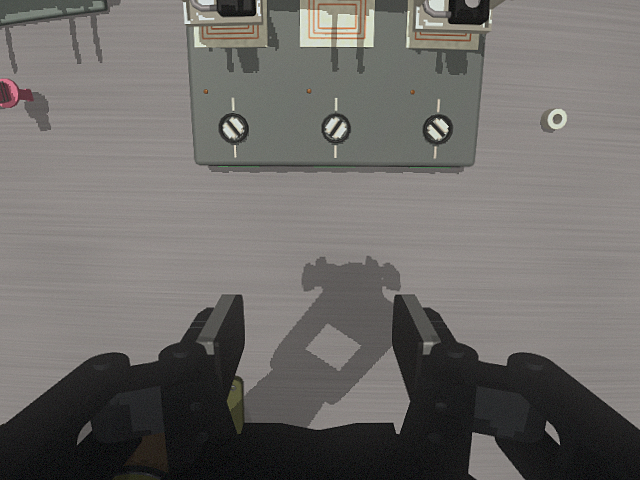

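```bash
cat > slot.py <<'E'
from h import *
def slot(c,uv,z=0.058):
    # collar rim/head rectified to metric patch: rows = -x world, cols = -y world
    p=pix(c,[uv],z)[0]; n=240; s=0.04/n
    g=(np.arange(n)-n/2)*s
    X,Y=np.meshgrid(p[0]-g,p[1]-g,indexing="ij")
    q=proj(c,np.c_[X.ravel(),Y.ravel(),np.full(X.size,z)]).astype(np.float32)
    I=cv2.remap(c["img"],q[:,0].reshape(n,n),q[:,1].reshape(n,n),cv2.INTER_CUBIC)
    gr=cv2.cvtColor(I,cv2.COLOR_BGR2GRAY)
    rr=np.hypot(X-p[0],Y-p[1])
    dk=(gr<70)&(rr<.0185)
    m=cv2.moments(((rr<.0185)&(gr<75)).astype(np.uint8),True)
    cn=cv2.findContours(dk.astype(np.uint8),cv2.RETR_EXTERNAL,cv2.CHAIN_APPROX_NONE)[0]
    (u,v),r=cv2.minEnclosingCircle(max(cn,key=cv2.contourArea))
    ctr=np.array([p[0]-(v-n/2)*s,p[1]-(u-n/2)*s])
    rc=np.hypot(X-ctr[0],Y-ctr[1]); w=(gr>110)&(rc<.0108)
    best=max(np.arange(-90,90,1.),key=lambda a:-gr[(rc<.008)&(abs(-(X-ctr[0])*np.sin(np.radians(a))+(Y-ctr[1])*np.cos(np.radians(a)))<.0015)].mean())
    return ctr,r*s*1000,best,I
E
python3 - <<'E'
from slot import *; import pickle
c=pickle.load(open("w7.pkl","rb")); L=[]
for uv in [(234,128),(336,128),(437,129)]:
    ctr,r,a,I=slot(c,uv); print(ctr,r,"slot deg world",a); L.append(I)
cv2.imwrite("pics/slots.png",np.hstack(L))
T=pix(c,[(234,99),(236,155),(336,99),(336,156),(438,99),(436,155)],.0505)
for i in (0,2,4): e=T[i]-T[i+1]; print(T[i:i+2].mean(0),np.degrees(np.arctan2(e[1],e[0])))
E
```

```text
[ 0.45806205 -0.11103564] 17.1593386332194 slot deg world 40.0
[ 0.46097428 -0.22536096] 17.167725880940758 slot deg world -33.0
[ 0.46413188 -0.33910047] 17.275482177734375 slot deg world 49.0
[ 0.45896841 -0.11173954  0.0505    ] 1.1341105502741105
[ 0.46148241 -0.22601245  0.0505    ] 2.307643914417389
[ 0.46624664 -0.3406693   0.0505    ] 3.469864274493042
```

View pics/slots.png

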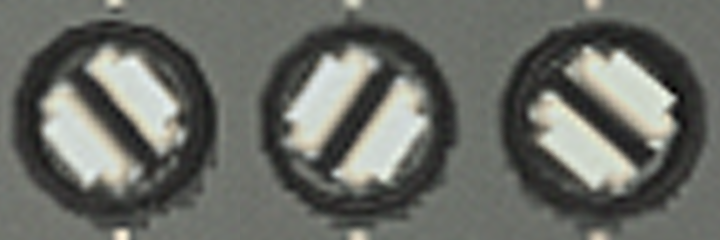

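Both carriers hang. Screw 1 is at (0.458, -0.111) with its slot at +40°. Screw 3 is at (0.464, -0.339) with its slot at +49°. The ticks lie at about 1.5° in world axes. Next I'll fetch the white tool, checking the stand again on the way.

Call:
move_arm --series '[[[0.4,3,0],[0,0,3]],[[0.4,4.2,0],[0,0,3]],[[0.4,4.2,0],[0,0,3]],[[0.4,4.2,0],[0,0,3]],[[0.4,4.2,0],[0,0,3]],[[0.4,4.2,0],[0,0,3]],[[0.4,4.2,0],[0,0,3]],[[0.4,4.2,0],[0,0,3]]]'

```text
clock: 22.85
tcp_pos: [0.4286, 0.1185, 0.3858]
tcp_rot: [0.975, 0.224, 0.0, 0.0]
force: [0.4, 0.1, 0.4]
grip_width: 0.0555
```

Call:
move_arm --series '[[[0.4,4.2,-2],[0,0,3]],[[0.5,4,-2],[0,0,2]],[[0.2,1,-1],[0,0,0]],[[0,0,0],[0,0,0]],[[0,0,0],[0,0,0]]]'

```text
clock: 23.35
tcp_pos: [0.4399, 0.208, 0.3361]
tcp_rot: [0.964, 0.265, -0.0, 0.0]
force: [0.2, -0.5, 1.1]
grip_width: 0.0554
```

```bash
python3 - <<'E'
from h import *
s=ctrl.get_state(); x=R.from_quat(s["tcp_rot"]).as_matrix(); print(s["clock"],s["tcp_pos"],np.degrees(np.arctan2(x[1,0],x[0,0])))
c=cam("wrist"); 
import pickle; pickle.dump(c,open("w8.pkl","wb"))
for k in ["tool","stand"]:
    print(k,[(np.round(o["point"],3).tolist(),round(o["confidence"],2)) for o in ctrl.tip_of(k,"wrist")])
cv2.imwrite("pics/w8.png",c["img"])
E
```

```text
23.35 [0.43992221 0.20796202 0.33606812] 30.732455000005366
tool [([0.499, 0.162, -0.004], 0.93), ([0.518, 0.238, 0.007], 0.57)]
stand [([0.524, 0.239, 0.002], 0.61)]
```

View pics/w8.png

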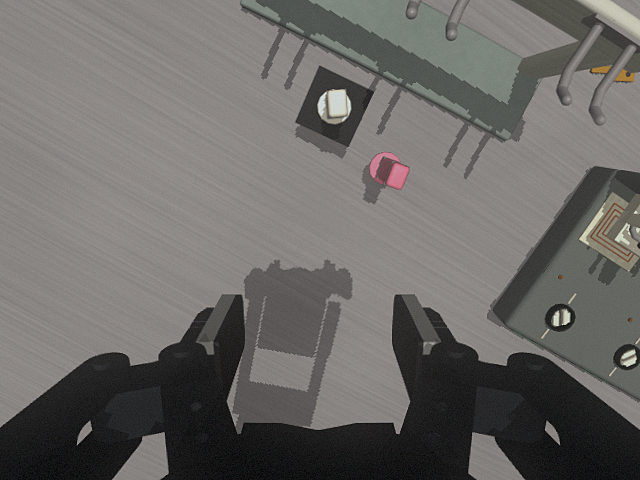

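The stand has been knocked aside: it now shows at px (335,107). I'll re-measure it from this picture.

```bash
python3 - <<'E'
from h import *; import pickle
c=pickle.load(open("w8.pkl","rb"))
a=c["img"][55:160,280:390]; cv2.imwrite("pics/w8c.png",cv2.resize(a,None,fx=5,fy=5,interpolation=cv2.INTER_CUBIC))
S=pix(c,[(320,66),(375,92),(349,147),(295,122)],0.05);print("stand",S.mean(0)); d=S[0]-S[3];print(np.degrees(np.arctan2(d[1],d[0])))
g=cv2.cvtColor(c["img"],cv2.COLOR_BGR2GRAY)
print("top ctr",pix(c,[(337,104)],.125))
E
```

```text
stand [0.52135741 0.23710825 0.05      ]
5.564504377216832
top ctr [[0.52025542 0.23784025 0.125     ]]
```

View pics/w8c.png

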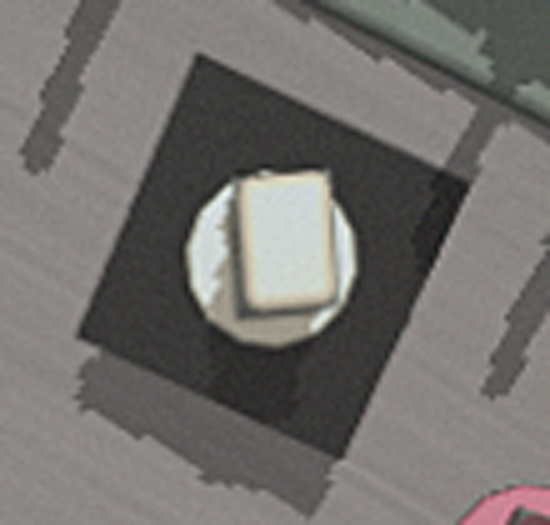

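Call:
move_arm --series '[[[2.7,1,-3],[0,0,1.1]],[[2.7,1,-3],[0,0,1.1]],[[2.65,0.9,-3],[0,0,1]],[[0,0,-3],[0,0,0]],[[0,0,-3],[0,0,0]],[[0,0,0],[0,0,0]],[[0,0,0],[0,0,0]]]'

```text
clock: 24.2
tcp_pos: [0.5208, 0.2367, 0.1867]
tcp_rot: [0.957, 0.291, 0.0, 0.0]
force: [0.1, -0.2, 1.4]
grip_width: 0.0557
```

```bash
python3 - <<'E'
from h import *
s=ctrl.get_state(); x=R.from_quat(s["tcp_rot"]).as_matrix(); print(s["clock"],s["tcp_pos"],np.degrees(np.arctan2(x[1,0],x[0,0])))
c=cam("wrist"); cv2.imwrite("pics/w9.png",c["img"])
a=np.radians(34);r=np.array([[np.cos(a),-np.sin(a)],[np.sin(a),np.cos(a)]])
print(proj(c,[np.r_[r@np.array(p)+[.5205,.2375],.125] for p in [(-.011,-.008),(.011,-.008),(.011,.008),(-.011,.008)]]))
import pickle; pickle.dump(c,open("w9.pkl","wb"))
E
```

```text
24.2 [0.52081012 0.23667356 0.18667703] 33.86529267810371
[[332.42656101 277.39839781]
 [332.76353541 237.47380549]
 [301.78714414 237.53312142]
 [302.31710789 277.45516709]]
```

View pics/w9.png

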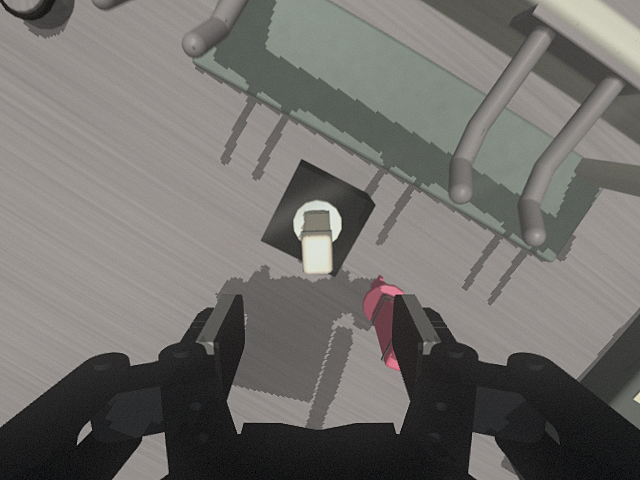

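Call:
move_arm --series '[[[0.1,0.1,-2.5],[0,0,0]],[[0,0,-2.5],[0,0,0]],[[0,0,-2.5],[0,0,0]],[[0,0,-1.9],[0,0,0]],[[0,0,0],[0,0,0]],[[0,0,0],[0,0,0]]]'

```text
clock: 24.85
tcp_pos: [0.5228, 0.2388, 0.0942]
tcp_rot: [0.956, 0.292, 0.002, -0.0]
force: [0.1, 0.2, 0.1]
grip_width: 0.0557
```

Call:
move_arm --series '[[[0,0,0],[0,0,0]],[[0,0,0],[0,0,0]],[[0,0,0],[0,0,0]],[[0,0,0],[0,0,0]],[[0,0,0],[0,0,0]]]' --claw 0

```text
clock: 25.35
tcp_pos: [0.5224, 0.2388, 0.0934]
tcp_rot: [0.956, 0.292, 0.001, -0.0]
force: [-1.0, -1.4, 6.1]
grip_width: 0.0158
```

```bash
python3 - <<'E'
from h import *
s=ctrl.get_state(); x=R.from_quat(s["tcp_rot"]).as_matrix(); print(s["clock"],s["tcp_pos"],np.degrees(np.arctan2(x[1,0],x[0,0])),s["force"],s["moment"],s["grip_width"])
E
```

```text
25.35 [0.52243516 0.23876034 0.09344292] 33.943755774594315 [-0.98639377 -1.3772593   6.0982056 ] [-0.06946604  0.08092011 -0.03224271] 0.015767075996808967
```

Call:
move_arm --series '[[[0,0,1],[0,0,0]],[[0,0,2],[0,0,0]],[[0,0,2.5],[0,0,0]],[[0,0,3],[0,0,0]],[[0,0,3],[0,0,0]],[[0,0,2],[0,0,0]],[[-0.5,-2,0],[0,0,0.5]],[[-0.7,-4,0],[0,0,0.7]]]'

```text
clock: 26.15
tcp_pos: [0.5096, 0.1793, 0.2282]
tcp_rot: [0.953, 0.304, 0.001, -0.0]
force: [0.3, -1.4, -0.0]
grip_width: 0.0152
```

Call:
move_arm --series '[[[-0.7,-4,0],[0,0,0.7]],[[-0.7,-4,0],[0,0,0.7]],[[-0.7,-4,0],[0,0,0.7]],[[-0.7,-4,0],[0,0,0.7]],[[-0.7,-4,0],[0,0,0.7]],[[-0.7,-4,0],[0,0,0.7]],[[-0.7,-4,0],[0,0,0.7]],[[-0.4,-1,-1],[0,0,0]]]'

```text
clock: 26.95
tcp_pos: [0.4564, -0.1147, 0.2183]
tcp_rot: [0.94, 0.341, 0.001, 0.001]
force: [0.2, 0.3, -0.6]
grip_width: 0.0154
```

Call:
move_arm --series '[[[0,0,0],[0,0,0]],[[0,0,0],[0,0,0]]]'

```text
clock: 27.15
tcp_pos: [0.456, -0.1108, 0.2161]
tcp_rot: [0.94, 0.342, -0.0, -0.001]
force: [0.2, 1.4, 0.6]
grip_width: 0.0151
```

```bash
python3 - <<'E'
from h import *; import pickle
s=ctrl.get_state(); x=R.from_quat(s["tcp_rot"]).as_matrix(); print(s["clock"],s["tcp_pos"],np.degrees(np.arctan2(x[1,0],x[0,0])),s["grip_width"])
c=cam("wrist"); pickle.dump(c,open("w10.pkl","wb")); cv2.imwrite("pics/w10.png",c["img"])
print([(np.round(o["point"],3).tolist(),round(o["confidence"],2)) for o in ctrl.tip_of("tool","wrist")])
p=proj(c,[[.4581,-.111,.058]])[0]; print(p)
E
```

```text
27.15 [ 0.45601614 -0.11082473  0.21614314] 40.03612241690379 0.015131886587558329
[([0.455, -0.11, 0.129], 0.97)]
[321.16461599 215.87442213]
```

View pics/w10.png

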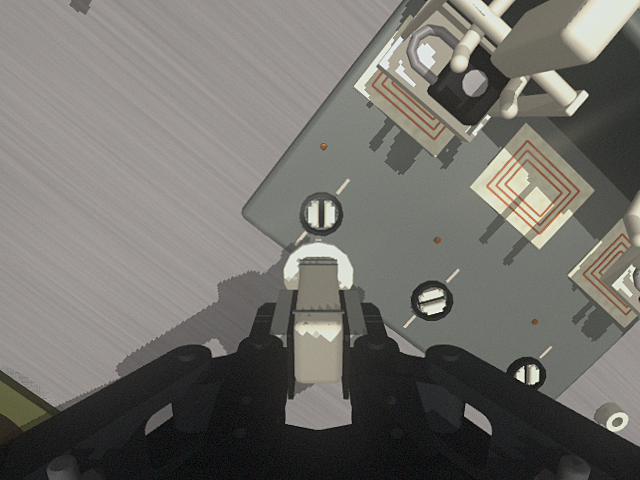

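```bash
python3 - <<'E'
from slot import *; import pickle
c=pickle.load(open("w10.pkl","rb"))
g=cv2.cvtColor(c["img"],cv2.COLOR_BGR2GRAY)
for uv in [(322,214),(431,300),(526,374)]:
    ctr,r,a,I=slot(c,uv); print(ctr,r,a)
# guard disc edges at z = tip+44..49
print(pix(c,[(284,270),(354,270)],.129+.049).mean(0))
E
```

```text
[ 0.45885192 -0.10982859] 16.658785502115887 40.0
[ 0.46211521 -0.22320895] 17.921290079752602 -34.0
[ 0.4658765  -0.33643425] 18.497013092041012 51.0
[ 0.45733108 -0.10935169  0.178     ]
```

Call:
move_arm --series '[[[0.25,0.05,-1.5],[0,0,0]],[[0,0,-2],[0,0,0]],[[0,0,-2],[0,0,0]],[[0,0,-1],[0,0,0]],[[0,0,-0.3],[0,0,0]],[[0,0,-0.3],[0,0,0]],[[0,0,0],[0,0,0]]]'

```text
clock: 27.95
tcp_pos: [0.4592, -0.111, 0.1461]
tcp_rot: [0.94, 0.343, 0.0, 0.0]
force: [-0.4, 0.9, -0.5]
grip_width: 0.0155
```

Call:
move_arm --series '[[[0,0,-0.2],[0,0,0]],[[0,0,-0.2],[0,0,0]],[[0,0,0],[0,0,0]]]'

```text
clock: 28.25
tcp_pos: [0.4589, -0.1111, 0.1418]
tcp_rot: [0.94, 0.342, 0.0, 0.0]
force: [0.6, 0.5, -0.3]
grip_width: 0.0149
```

Call:
move_arm --series '[[[0,0,-0.2],[0,0,0]],[[0,0,0],[0,0,-3]],[[0,0,0],[0,0,-3]],[[0,0,0],[0,0,-4]],[[0,0,0],[0,0,-4]],[[0,0,0],[0,0,-4]],[[0,0,0],[0,0,-4]],[[0,0,0],[0,0,0]]]'

```text
clock: 29.05
tcp_pos: [0.4586, -0.1109, 0.1396]
tcp_rot: [0.988, 0.157, -0.0, -0.0]
force: [-0.2, 1.0, 0.1]
grip_width: 0.0153
```

```bash
python3 - <<'E'
from h import *
s=ctrl.get_state(); x=R.from_quat(s["tcp_rot"]).as_matrix(); print(s["clock"],s["tcp_pos"],np.degrees(np.arctan2(x[1,0],x[0,0])),s["force"],s["moment"],s["grip_width"])
E
```

```text
29.05 [ 0.4586493  -0.11087915  0.13956463] 18.044007900164242 [-0.22099463  1.04113511  0.07853618] [0.24033775 0.12459467 0.05156048] 0.015268768557151922
```

Call:
move_arm --series '[[[0,0,0],[0,0,-4]],[[0,0,0],[0,0,-4]],[[0,0,0],[0,0,-4]],[[0,0,0],[0,0,-4]],[[0,0,0],[0,0,-3]],[[0,0,0],[0,0,0]],[[0,0,0],[0,0,0]]]'

```text
clock: 29.75
tcp_pos: [0.4587, -0.1106, 0.1396]
tcp_rot: [1.0, -0.007, -0.0, -0.001]
force: [-0.9, 3.2, 1.0]
grip_width: 0.0149
```

Call:
move_arm --series '[[[0,0,0.5],[0,0,0]],[[0,0,1],[0,0,0]],[[0,0,2],[0,0,0]],[[0,0,2.5],[0,0,0]],[[0,0,2],[0,0,0]],[[0,0,0],[0,0,0]],[[0,0,0],[0,0,0]]]'

```text
clock: 30.45
tcp_pos: [0.4592, -0.1115, 0.2204]
tcp_rot: [1.0, -0.008, 0.001, 0.001]
force: [0.6, 1.0, -0.5]
grip_width: 0.0151
```

```bash
python3 - <<'E'
from slot import *; import pickle
s=ctrl.get_state(); x=R.from_quat(s["tcp_rot"]).as_matrix(); print(s["clock"],s["tcp_pos"],np.degrees(np.arctan2(x[1,0],x[0,0])))
c=cam("wrist"); pickle.dump(c,open("w11.pkl","wb"))
ctr,r,a,I=slot(c,proj(c,[[.4586,-.1107,.058]])[0]); print(ctr,r,a)
cv2.imwrite("pics/w11.png",np.hstack([cv2.resize(I,(480,480)),c["img"][:,:320]]))
E
```

```text
30.45 [ 0.4591723  -0.11145316  0.22035841] -0.9492844653889762
[ 0.45859346 -0.11064822] 16.432017008463543 6.0
```

Screw 1 now measures 6° in world axes, about 0.08 rad off the ticks, which is within tolerance. The viewer limit is reached, so from here I work from measurements only. Next is screw 3.

Call:
move_arm --series '[[[0.1,-2.5,0],[0,0,6.3]],[[0.1,-3,0],[0,0,6.3]],[[0.1,-3,0],[0,0,6.3]],[[0.1,-3,0],[0,0,6.3]],[[0.1,-3,0],[0,0,6.3]],[[0,-3,0],[0,0,6.3]],[[0,-3,0],[0,0,6.3]],[[0,-2.2,0],[0,0,6.3]]]'

```text
clock: 31.3
tcp_pos: [0.4629, -0.3393, 0.2175]
tcp_rot: [0.908, 0.42, -0.001, -0.001]
force: [0.7, -0.1, -0.8]
grip_width: 0.0147
```

Call:
move_arm --series '[[[0,0,0],[0,0,0]],[[0,0,0],[0,0,0]],[[0,0,0],[0,0,0]]]'

```text
clock: 31.6
tcp_pos: [0.4635, -0.3371, 0.2187]
tcp_rot: [0.908, 0.418, -0.0, -0.001]
force: [0.2, -0.6, -0.4]
grip_width: 0.0152
```

```bash
python3 - <<'E'
from slot import *; import pickle
s=ctrl.get_state(); x=R.from_quat(s["tcp_rot"]).as_matrix(); print(s["clock"],s["tcp_pos"],np.degrees(np.arctan2(x[1,0],x[0,0])),s["grip_width"])
c=cam("wrist"); pickle.dump(c,open("w12.pkl","wb"))
ctr,r,a,I=slot(c,proj(c,[[.4646,-.3386,.058]])[0]); print(ctr,r,a)
ctr,r,a,I=slot(c,ctr_px:=proj(c,[[*ctr,.058]])[0]); print(ctr,r,a,ctr_px)
print([(np.round(o["point"],3).tolist(),round(o["confidence"],2)) for o in ctrl.tip_of("tool","wrist")])
E
```

```text
31.6 [ 0.46354759 -0.3370672   0.21867738] 49.421605148373075 0.015205369527955034
[ 0.46449232 -0.33962753] 16.80580012003581 48.0
[ 0.46449837 -0.33963962] 16.774972279866535 49.0 [322.6767261  219.03792265]
[([0.464, -0.338, 0.133], 0.6)]
```

Call:
move_arm --series '[[[0.1,-0.25,-1.5],[0,0,0]],[[0,0,-2],[0,0,0]],[[0,0,-2],[0,0,0]],[[0,0,-1],[0,0,0]],[[0,0,-0.4],[0,0,0]],[[0,0,-0.3],[0,0,0]],[[0,0,0],[0,0,0]]]'

```text
clock: 32.4
tcp_pos: [0.4651, -0.3407, 0.148]
tcp_rot: [0.908, 0.418, 0.0, 0.0]
force: [0.0, -0.7, -0.2]
grip_width: 0.0152
```

Call:
move_arm --series '[[[0,0,-0.2],[0,0,0]],[[0,0,-0.2],[0,0,0]],[[0,0,0],[0,0,0]]]'

```text
clock: 32.7
tcp_pos: [0.4649, -0.3406, 0.1438]
tcp_rot: [0.908, 0.418, 0.0, 0.0]
force: [0.4, -0.5, 0.2]
grip_width: 0.0151
```

Call:
move_arm --series '[[[0,0.1,-0.2],[0,0,0]],[[0,0,-0.2],[0,0,0]],[[0,0,0],[0,0,0]]]'

```text
clock: 33.0
tcp_pos: [0.4651, -0.3397, 0.1396]
tcp_rot: [0.908, 0.418, 0.0, 0.0]
force: [0.8, -0.4, -1.8]
grip_width: 0.0148
```

Call:
move_arm --series '[[[0,0,0],[0,0,-3]],[[0,0,0],[0,0,-3]],[[0,0,0],[0,0,-4]],[[0,0,0],[0,0,-4]],[[0,0,0],[0,0,-4]],[[0,0,0],[0,0,-4]],[[0,0,0],[0,0,-4]],[[0,0,0],[0,0,0]]]'

```text
clock: 33.8
tcp_pos: [0.4651, -0.3399, 0.1398]
tcp_rot: [0.979, 0.203, 0.0, 0.001]
force: [1.4, -1.3, -1.1]
grip_width: 0.0151
```

Call:
move_arm --series '[[[0,0,0],[0,0,-4]],[[0,0,0],[0,0,-4]],[[0,0,0],[0,0,-4]],[[0,0,0],[0,0,-4]],[[0,0,0],[0,0,-4]],[[0,0,0],[0,0,-4]],[[0,0,0],[0,0,-2]],[[0,0,0],[0,0,0]]]'

```text
clock: 34.6
tcp_pos: [0.465, -0.3397, 0.1397]
tcp_rot: [1.0, -0.022, 0.0, 0.0]
force: [1.1, 0.3, 0.0]
grip_width: 0.0151
```

Call:
move_arm --series '[[[0,0,0.5],[0,0,0]],[[0,0,1],[0,0,0]],[[0,0,2],[0,0,0]],[[0,0,2.5],[0,0,0]],[[0,0,2],[0,0,0]],[[0,0,0],[0,0,0]],[[0,0,0],[0,0,0]]]'

```text
clock: 35.3
tcp_pos: [0.4649, -0.3396, 0.2202]
tcp_rot: [1.0, -0.022, 0.0, 0.0]
force: [-0.3, -0.4, -1.3]
grip_width: 0.0152
```

```bash
python3 - <<'E'
from slot import *; import pickle
s=ctrl.get_state(); x=R.from_quat(s["tcp_rot"]).as_matrix(); print(s["clock"],s["tcp_pos"],np.degrees(np.arctan2(x[1,0],x[0,0])),s["grip_width"])
c=cam("wrist"); pickle.dump(c,open("w13.pkl","wb"))
for p in [(.4645,-.3396),(.4615,-.225)]:
  ctr,r,a,I=slot(c,proj(c,[[*p,.058]])[0]); print(ctr,r,a)
t=cam("top"); cv2.imwrite("pics/t13.png",t["img"])
for k in ["stand","carrier1"]: print(k,[(np.round(o["point"],3).tolist(),round(o["confidence"],2)) for o in ctrl.tip_of(k,"top")])
E
```

```text
35.3 [ 0.46489164 -0.33955987  0.22019716] -2.5338957065697523 0.015207341989441903
[ 0.46452815 -0.34059463] 16.59514999389648 4.0
[ 0.46186324 -0.22654329] 17.419536590576172 -34.0
stand [([0.522, 0.242, -0.002], 0.93), ([0.474, -0.228, 0.048], 0.75)]
carrier1 [([0.589, -0.11, 0.083], 0.68), ([0.762, 0.328, 0.001], 0.65), ([0.591, -0.333, 0.08], 0.58)]
```

Screw 3 measures 4° in world axes, about 0.04 rad off the ticks. Trim 2 is unchanged at -34°. Now back to the stand.

Call:
move_arm --series '[[[-0.3,3,1],[0,0,2.5]],[[-0.3,4.2,1],[0,0,2.5]],[[-0.3,4.2,1],[0,0,2.5]],[[-0.3,4.2,1],[0,0,2.5]],[[-0.3,4.2,1],[0,0,2.5]],[[-0.3,4.2,1],[0,0,2.5]],[[-0.3,4.2,0],[0,0,2.5]],[[-0.3,4.2,0],[0,0,2.5]]]'

```text
clock: 36.3
tcp_pos: [0.4402, -0.014, 0.2793]
tcp_rot: [0.988, 0.152, -0.0, -0.0]
force: [0.1, -0.2, -0.3]
grip_width: 0.015
```

Call:
move_arm --series '[[[0,4.2,0],[0,0,2.5]],[[0,4.2,0],[0,0,2.5]],[[0,4.2,0],[0,0,2.5]],[[0,4.2,0],[0,0,2.5]],[[0,4.2,0],[0,0,2.5]],[[0,2,0],[0,0,1]],[[0,0,0],[0,0,0]],[[0,0,0],[0,0,0]]]'

```text
clock: 37.1
tcp_pos: [0.4404, 0.2142, 0.2787]
tcp_rot: [0.964, 0.267, -0.001, 0.0]
force: [-0.7, -0.4, -1.1]
grip_width: 0.015
```

```bash
cat > st.py <<'E'
from h import *; import pickle
# fit the stand: dark blob -> min-area rect of its top at z=.05 ; the hole is its centre
def fit(c,guess,save):
    n=300; s=.12/n; g=(np.arange(n)-n/2)*s
    X,Y=np.meshgrid(guess[0]-g,guess[1]-g,indexing="ij")
    q=proj(c,np.c_[X.ravel(),Y.ravel(),np.full(X.size,.05)]).astype(np.float32)
    I=cv2.remap(c["img"],q[:,0].reshape(n,n),q[:,1].reshape(n,n),cv2.INTER_CUBIC); cv2.imwrite(save,I)
    gr=cv2.cvtColor(I,cv2.COLOR_BGR2GRAY)
    for th in (60,75):
        cn=max(cv2.findContours((gr<th).astype(np.uint8),cv2.RETR_EXTERNAL,cv2.CHAIN_APPROX_NONE)[0],key=cv2.contourArea)
        (u,v),(w,h),a=cv2.minAreaRect(cn); print("top",th,guess[0]-(v-n/2)*s,guess[1]-(u-n/2)*s,"size mm",w*s*1e3,h*s*1e3,"ang",a)
    hist=[(t,int((gr<t).sum())) for t in range(10,100,10)]; print(hist)
    return gr
E
python3 - <<'E'
from st import *
s=ctrl.get_state(); x=R.from_quat(s["tcp_rot"]).as_matrix(); print(s["clock"],s["tcp_pos"],np.degrees(np.arctan2(x[1,0],x[0,0])),s["grip_width"])
c=cam("wrist"); pickle.dump(c,open("w14.pkl","wb"))
print([(np.round(o["point"],3).tolist(),round(o["confidence"],2)) for o in ctrl.tip_of("stand","wrist")])
g=fit(c,(.522,.239),"pics/s14.png")
d=cv2.resize(g,(30,30),interpolation=cv2.INTER_AREA)
print("\n".join(" ".join(f"{v:3d}" for v in r) for r in d))
E
```

```text
37.1 [0.44042886 0.21423561 0.27870987] 30.982083094225356 0.01503122148021117
[([0.521, 0.239, 0.004], 0.67)]
top 60 0.5211756103515626 0.23801951904296875 size mm 59.72136840820312 58.92626342773437 ang 83.6598129272461
top 75 0.5211917724609375 0.23803618164062498 size mm 60.187426757812496 59.482672119140624 ang 83.53018188476562
[(10, 0), (20, 0), (30, 179), (40, 2882), (50, 5426), (60, 21594), (70, 23054), (80, 23975), (90, 31075)]
 86  85  86  85  84  84  84  84  84  84  84  84  85  84  84  84  83  84  86  85  85  85  85  86  87  85  86  85  93 129
 85  85  86  85  85  84  84  86  86  84  84 102 101  99 109 117 116 115 114  88  84  96 109 109 108 124  89 104 117 118
 86  84  91  99 117 117 114 124 131 130 130 130 129 128 128 128 124 121 118 107  78  96  94  88  82  81  74  78  82  81
 85  91 117 130 129 129 126 122 118 112 105  99  91  86  81  80  79  79  79  80  82  90 104 104 104 122  92 113 126 136
 79  82  92  84  81  80  78  78  77  79  84 100 103 104 109 123 122 118 133 135  91 126 137 137 137 136  93 121 136 136
 89  87 100 104 123 122 119 130 138 137 136 140 140 139 13
[... 2241 characters left out ...]
 138 138 138 138 119  94  95  95  94  95  95  94  94  95  94  94  94  95 120 135 135 135 136 136 114
136 136 136 136 135 136 135 135 135 132  94  92  92  94 101 100 102 117 116 115 126 132 131 132 133 133 133 134 134 126
138 138 138 138 138 138 138 138 138 138 125 135 134 132 140 140 139 139 139 140 139 139 139 138 138 137 138 138 139 138
140 140 139 140 140 140 141 140 140 140 140 140 140 140 140 140 140 140 141 140 141 140 140 139 139 140 140 140 142 142
139 140 140 141 141 141 140 141 141 141 140 141 140 140 141 140 140 141 141 140 140 139 138 138 138 138 138 139 139 139
140 140 140 140 140 141 140 140 140 140 140 139 140 139 139 140 139 139 139 139 139 139 138 138 138 139 140 140 141 140
```

Stand fit: 60 × 59 mm, centre (0.5212, 0.2380), with the hole visible in its middle. I'll move above it.

Call:
move_arm --series '[[[2.7,0.8,-2.5],[0,0,1]],[[2.7,0.8,-2.5],[0,0,1]],[[2.7,0.8,-2.5],[0,0,1]],[[0,0,-2],[0,0,0]],[[0,0,-1],[0,0,0]],[[0,0,0],[0,0,0]],[[0,0,0],[0,0,0]]]'

```text
clock: 37.9
tcp_pos: [0.5221, 0.2379, 0.1757]
tcp_rot: [0.957, 0.291, 0.001, -0.0]
force: [0.2, 0.4, -0.1]
grip_width: 0.0153
```

```bash
python3 - <<'E'
from st import *
s=ctrl.get_state(); x=R.from_quat(s["tcp_rot"]).as_matrix(); print(s["clock"],s["tcp_pos"],np.degrees(np.arctan2(x[1,0],x[0,0])),x[:,2],s["grip_width"],s["force"])
c=cam("wrist"); print([(np.round(o["point"],3).tolist(),round(o["confidence"],2)) for o in ctrl.tip_of("stand","wrist")+ctrl.tip_of("tool","wrist")])
fit(c,(.522,.239),"pics/s15.png")
E
```

```text
37.9 [0.52207664 0.2379087  0.17570632] 33.89134417575626 [ 1.19892247e-03  3.93417997e-04 -9.99999204e-01] 0.015266373591258538 [ 0.23817558  0.39523761 -0.108515  ]
[([0.522, 0.241, 0.002], 0.68), ([0.521, 0.238, 0.088], 0.92), ([0.498, 0.161, -0.001], 0.79), ([0.608, 0.215, -0.002], 0.34)]
top 60 0.5188608642578125 0.23113851318359374 size mm 44.6922607421875 79.48217773437499 ang 20.515525817871094
top 75 0.5236891357421876 0.23870294189453123 size mm 64.21935424804687 59.68543701171875 ang 83.39515686035156
[(10, 0), (20, 0), (30, 27), (40, 385), (50, 4714), (60, 12814), (70, 16610), (80, 19644), (90, 21114)]
```

Call:
move_arm --series '[[[-0.05,0.05,-1.5],[0,0,0]],[[0,0,-1.5],[0,0,0]],[[0,0,-1],[0,0,0]],[[0,0,-0.7],[0,0,0]],[[0,0,0],[0,0,0]]]'

```text
clock: 38.55
tcp_pos: [0.5202, 0.2385, 0.1255]
tcp_rot: [0.956, 0.292, -0.002, 0.0]
force: [-0.5, -0.2, 0.4]
grip_width: 0.0152
```

Call:
move_arm --series '[[[0,0,-0.7],[0,0,0]],[[0,0,-0.7],[0,0,0]],[[0,0,-0.7],[0,0,0]],[[0,0,-0.6],[0,0,0]],[[0,0,0],[0,0,0]]]'

```text
clock: 39.05
tcp_pos: [0.5206, 0.2386, 0.0993]
tcp_rot: [0.956, 0.292, -0.001, 0.0]
force: [-0.4, 0.5, -0.3]
grip_width: 0.0152
```

Call:
move_arm --series '[[[0,0,-0.3],[0,0,0]],[[0,0,-0.2],[0,0,0]],[[0,0,0],[0,0,0]]]'

```text
clock: 39.35
tcp_pos: [0.5213, 0.2389, 0.0955]
tcp_rot: [0.956, 0.292, -0.0, 0.0]
force: [-0.1, 0.3, -1.1]
grip_width: 0.015
```

Call:
move_arm --series '[[[0,0,-0.2],[0,0,0]],[[0,0,-0.1],[0,0,0]],[[0,0,0],[0,0,0]]]'

```text
clock: 39.65
tcp_pos: [0.5216, 0.239, 0.0935]
tcp_rot: [0.956, 0.292, 0.0, -0.0]
force: [-1.7, -0.3, 4.0]
grip_width: 0.0151
```

Seated: the guard meets the stand top at z 0.0935, the same height as when I took it. Release, go straight up, then check from a distance.

Call:
move_arm --series '[[[0,0,0],[0,0,0]],[[0,0,0],[0,0,0]],[[0,0,0],[0,0,0]],[[0,0,0],[0,0,0]],[[0,0,1.5],[0,0,0]],[[0,0,3],[0,0,0]],[[0,0,3],[0,0,0]],[[0,0,4],[0,0,0]]]' --claw 0.65

```text
clock: 40.45
tcp_pos: [0.5205, 0.2386, 0.2084]
tcp_rot: [0.956, 0.292, -0.001, 0.0]
force: [-0.3, 0.4, 0.2]
grip_width: 0.0553
```

Call:
move_arm --series '[[[-2,-1,4],[0,0,0]],[[-3,-3,3],[0,0,-3]],[[-3,-3,2],[0,0,-5]],[[0,-4.5,1],[0,0,-5]],[[0,-4.5,1],[0,0,-5]],[[0,-4.5,1],[0,0,-5]],[[0,-4.5,1],[0,0,-5]],[[0,-4.5,0],[0,0,-5]]]'

```text
clock: 41.25
tcp_pos: [0.4425, -0.0567, 0.34]
tcp_rot: [1.0, 0.007, 0.003, 0.001]
force: [0.6, -0.3, 0.0]
grip_width: 0.0555
```

Call:
move_arm --series '[[[-1,-4.5,0],[0,0,0]],[[-1,-4.5,0],[0,0,0]],[[-1,-4.5,0],[0,0,0]],[[-0.5,-2,0],[0,0,0]],[[0,0,0],[0,0,0]],[[0,0,0],[0,0,0]],[[0,0,0],[0,0,0]]]'

```text
clock: 41.95
tcp_pos: [0.4077, -0.209, 0.3371]
tcp_rot: [1.0, 0.009, 0.0, 0.0]
force: [-0.1, 0.0, 0.8]
grip_width: 0.0557
```

```bash
python3 - <<'E'
from slot import *
s=ctrl.get_state(); x=R.from_quat(s["tcp_rot"]).as_matrix(); print(s["clock"],s["tcp_pos"],np.degrees(np.arctan2(x[1,0],x[0,0])),s["force"])
c=cam("wrist")
for p in [(.4585,-.1107),(.4615,-.225),(.4645,-.3396)]:
    q=proj(c,[[*p,.058]])[0]; ctr,r,a,I=slot(c,q); print(q,ctr,r,a)
for n in ("scene","top"):
    t=cam(n)
    for k in ["carrier1","tool","stand","door_stop","nylon_spacer","key_gauge","lever_tumbler"]: print(n,k,[(np.round(o["point"],3).tolist(),round(o["confidence"],2)) for o in ctrl.tip_of(k,n)])
    if n=="scene": # tool handle top must appear where a seated tool's would
        q=proj(t,[[.5215,.2385,.125]])[0].astype(int); g=t["img"][q[1]-9:q[1]+10:2,q[0]-9:q[0]+10:2].mean(2).astype(int); print(q); print(g)
E
```

```text
41.95 [ 0.40772284 -0.20903781  0.33713765] 1.0150593283499012 [-0.06571236  0.03261272  0.81559026]
[220.98516647 140.88519061] [ 0.45821272 -0.11130076] 17.153886159261067 7.0
[334.42536766 139.56041508] [ 0.46083333 -0.22516667] 16.994297027587887 -34.0
[447.72258484 139.35915546] [ 0.46387146 -0.33908414] 17.433980305989582 5.0
scene carrier1 [([0.762, 0.326, -0.002], 0.92), ([0.584, -0.111, 0.079], 0.88), ([0.587, -0.334, 0.085], 0.86)]
scene tool [([0.526, 0.236, 0.013], 0.67), ([0.498, 0.157, 0.0], 0.54)]
scene stand [([0.522, 0.239, 0.002], 0.51)]
scene door_stop [([0.544, 0.503, -0.001], 0.58)]
scene nylon_spacer [([0.523, 0.241, 0.002], 0.61), ([0.585, -0.107, 0.179], 0.54), ([0.484, -0.5, 0.002], 0.53), ([0.583, -0.219, 0.003], 0.29)]
scene key_gauge [([0.746, 0.151, -0.0], 0.74), ([0.468, -0.34, 0.059], 0.56), ([0.588, -0.111, 0.079], 0.25)]
scene lever_tumbler [([0.725, -0.025, -0.003], 0.66)]
[420 248]
[[131 130 131 131 132 132 130 131 134 133]
 [131 130 132 133 130 132 130 132 133 133]
 [131 130 130 133 132 131 132 131 132 131]
 [136 134 133 132 134 140 134 130 131 133]
 [129 133 134 147 202 205 180 131 132 132]
 [132 131 127 118 207 206 196 131 133 132]
 [110 131 126 107 202 209 204 140 132 132]
 [ 90  96 107  82 178 188 186 127 134 134]
 [ 60  37  83  85 103 100  90 124 132 132]
 [ 41  54  90  97 109 111  87  96 122 131]]
top carrier1 [([0.762, 0.328, -0.001], 0.79), ([0.59, -0.111, 0.082], 0.67), ([0.593, -0.332, 0.08], 0.62), ([0.587, -0.221, 0.176], 0.31)]
top tool [([0.519, 0.236, 0.007], 0.59), ([0.497, 0.159, 0.001], 0.56)]
top stand [([0.522, 0.244, -0.003], 0.68), ([0.518, 0.242, 0.007], 0.64), ([0.73, -0.018, 0.0], 0.27)]
top door_stop [([0.542, 0.501, -0.002], 0.69)]
top nylon_spacer [([0.483, -0.501, -0.001], 0.59)]
top key_gauge [([0.746, 0.149, 0.001], 0.75)]
top lever_tumbler [([0.73, -0.018, 0.002], 0.55)]
```

```bash
python3 -c "
from cell import ctrl
print(ctrl.hand_in(), ctrl.get_state()['clock'])"
```

```text
the job is handed in; nothing more can be done
the job is handed in; nothing more can be done
```

I finished the job and handed it in at about 42 s. The hand-in gives no verdict, so the results below are my own measurements.

**What I did:** There were two carriers. I hung one in the left bay and one in the right bay, and turned both of those trimmers with the white tool. Then I put the tool back in its stand. The stand had been knocked about 25 mm aside before I picked the tool up, so I located it again.

**Last checks:**

| Item | Result |
|---|---|
| Carriers | Both detected on their hooks, within about 5 mm of the resting point, heights 79–85 mm |
| Left trimmer | About 0.1 rad off the ticks |
| Right trimmer | About 0.05 rad off the ticks |
| Middle trimmer (empty bay) | Unchanged at -34° |
| Bystanders | All within about 6 mm of where they started, which is within measuring error |
| Tool | Went down to the same height as when I picked it up, with a 4 N touch |

**Checks that disagreed:** After I let go of the tool, the two cameras put its tip at 7 mm and 13 mm above the counter; fully down is 6 mm. I trusted the measured height and touch force on the way down over these readings. I did not inspect the seated tool or the right trimmer by eye, because the picture limit was already used up.

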